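Fill the walnut jar through the swing funnel

ROBOT

A 6-joint arm with a two-finger parallel gripper is mounted at the origin on a cart in front of the work surface, level with it; the furniture and walls round the work are solid. World frame = base frame: x ahead of the robot, y to its left, z up, the work surface at z = 0. Lengths are in m, angles in rad, forces in N, time in s.
With the tool pointing down it reaches from about 0.425 to 0.95 m from the base axis. Payload 3.5 kg.
Tool frame: the origin (TCP) lies midway between the tips of the shut fingers; the grasp point (between the pads) lies 19 mm behind it; z points along the fingers, y is the line along which they close (so a half turn about z gives the same grasp; the last joint's range is limited). The gripper opens to 85 mm and grips with 20 to 120 N. Pads are 22 mm wide; open, the fingers measure 114 mm over their backs; the gripper's body (76 mm by 85 mm) begins 54 mm behind the grasp point. The pads swing forward as they close: fully open they stand 13 mm farther back than shut.
Start: joints at [1.13, 0.286, 1.577, -0, 1.279, -0.15], TCP at [0.193, 0.647, 0.231] pointing down, gripper open.
Joint ranges: [-2.77, 2.77], [-0.9, 2.22], [0.21, 2.48], [-1.53, 4.67], [0.24, 2.81], [-2.84, 2.84]. Speed limits (rad/s): [2.79, 2.79, 3.14, 3.14, 3.14, 3.14].

INTERFACE

Orientations are given as a unit quaternion [x, y, z, w].
In Python, from plant import ctrl gives the robot as it stands. The module is installed in compiled form; this text tells all that it offers.
- The arm moves only by the shell command python3 -m inch 'ROWS' [FORCE]. ROWS is JSON, a list of rows, each a list of 5 numbers: the closure, from 0 (fully open) to 1 (shut), then the shift along the tool's x, y, z in m, then the turn about the tool's z in degrees. A call has 1 to 5 rows; each row is the pose to reach, as a shift and turn from the pose commanded when the call began, along the tool's axes at that moment; what a row does not reach only later rows make up. A row lasts 1/12 s, in which the tool goes at most 41.7 mm and 7.16 degrees, less where a joint would pass 70% of its speed; a pose out of reach is approached as far as the arm can. A call with a gripper value outside its range is refused whole. The fingers move at their own pace and stop on an object; FORCE is the grip in N (left out, the last holds). Time passes only in rows, so rows that repeat a pose let the fingers close. It gives the time, the measured TCP pose, the force, the opening and the grip force at its end, in the units of the state.
- ctrl.get_state(): the state, without advancing time (a new reading comes with each control period).
- ctrl.read_camera(name): name is "scene" or "top" or "wrist"; returns a dict with "pixels" (480x640x3 uint8, red, green, blue), "depth" (480x640 float32, m along the optical axis (not along the pixel's ray), 0 where there is no reading), "fx", "fy", "cx", "cy" (pixels), "xyz" and "rotation" of the camera in the world; the wrist camera has in their place "mount" (4x4, takes a point from camera to tool coordinates, whose origin is the TCP and whose axes are the flange's). Camera axes: x right, y down, z forward; pixel columns grow to the right and rows downward; lengths in m; the calibration is good to about 2 mm. A picture is of the moment at which its call begins: read the wrist's pose just before it.
- ctrl.sign_off(): hands the job in; it is judged then, once.
Trained networks look in a picture, given as the dict that the camera call returned (one of the last four; its "shot" number tells which), for a name from the list of things; names that differ only in an ending like _2 or _b are one class to them, and where a whole thing is asked for, a point or a joint stands for the part that bears it (a point fixed in the world has none). Each returns a list of dicts, best first, with "score" (0 to 1); they miss things now and then, are a little off and sometimes report something else, mostly with a low value. They report only what shows in the picture. A call takes as long as a camera call. They do not tell look-alikes from the thing itself.
- ctrl.spot_in(query, picture): "at" ([column, row] in pixels, amid what is visible of it).
- ctrl.tip_of(query, picture): "at" ([column, row] in pixels: a listed point, or the origin of a listed thing).
The state is a dict: "time": time; "qpos": joint angles; "dq": joint speeds; "joint_efforts": joint torques, N m; "eef_pos": TCP position; "tcp_rot": TCP orientation; "contact_force": force on the tool from outside, world axes, zero at the start; "wrist_torque": the same for the moment, N m; "opening": opening from 0.0 (shut) to 1.0 (fully open); "finger_force": force on a finger pad.
Only numpy, scipy, OpenCV 4.12 (cv2) and the standard library are available. Lean on these libraries where they do the work, as an engineer would, in place of code of your own. Each camera call takes 0.05 s, during which the arm holds its last target. There are 200 camera calls.

TASK

Fill the glass jar on the filling stand with walnuts. Lift the stand's sprung plunger and swing the funnel from its parking place until it is over the jar and the plunger drops home in its notch; pour each scoop that has walnuts in it through the funnel, so that all the walnuts lie in the jar, and set each emptied scoop down upright on the worktop (a scoop may be empty from the start). Then lift the plunger again and swing the funnel back to its parking place, locked by the plunger, so that the jar's mouth is clear; keep the jar upright and leave the jug, tin and matchbox behind alone.

Things in the scene. Friction and masses are not known exactly. Their poses are not given: they have to be found in the camera images.
- post_top (a point): On the axis of the upright post (26 mm thick) of the filling stand, 190 mm above the worktop. The stand is fixed; wooden base plate 100 x 235 x 12 mm. Stand axes: z up; the jar is 115 mm from the post in the stand's -y direction, the parked funnel 75 degrees round from there towards the stand's +x (the back). The stand's yaw is within 0.15 rad of the world's axes.
- swing (a joint): Angle (rad) of the swing head, a level steel arm turning about the post, funnel at one end, plunger at the other. 0 = parked (funnel at the back), 1.309 = funnel right over the jar; grows clockwise from above. Turns easily (0.03 N m) between stops 0.08 beyond these positions. Locked only at these two, by the plunger in its notch (play 0.04 rad).
- plunger (a joint): Lift of the plunger (m): 0 = home, pin down in a notch; 0.016 = fully up. The pin leaves the notch at 0.008; lift it 0.010 to 0.015 to turn the head. Let go between the notches, it rests on the rim of the index plate at about 0.008. The spring pushes it down with 2.4 N at home, 4.4 N fully up.
- plunger_knob (a point): Middle of the plunger's round black knob, gripped from above: 26 mm diameter, from 172 to 209 mm above the worktop when home (this point at 190). It sits 45 mm from the post's axis, opposite the funnel, and circles the post with the swing head; it does not spin in the head, so turn the hand with the head. The arm below it has its top at 162 mm, the hub on the post (40 mm across) at 170 mm.
- funnel_mouth (a point): Centre of the mouth of the steel funnel, at rim height, 175 mm above the worktop. Mouth 122 mm inner, 128 mm outer diameter; 45 degree cone to a spout of 54 mm inner diameter that ends 125 mm above the worktop, 8 mm above the jar's rim. It is 115 mm from the post's axis and moves with the swing head.
- jar_in (a point): Loose glass jar, 78 mm outer diameter, 105 mm tall, walls 3 mm, mouth 66 mm inner diameter, 0.5 kg; it stands on the stand's base between four small rubber pads. This point is the centre of its inner floor, 17 mm above the worktop; z up along its axis.
- grip_a (a point): Middle of the upright wooden grip behind scoop A, 78 mm above its underside. The grip is 18 mm wide in y (close the fingers along y), 26 mm in x, from 48 to 104 mm up. Axes: x from pouring lip to grip, z up. The scoop starts with those of walnuts 1, 2, 3 that are present; up to 0.25 kg in all. It empties over its lip, 92 mm in front of this point (-x) and 69 mm below it, when tipped front-down 50 to 60 degrees.
- lip_a (a point): Middle of the pouring lip of scoop A, 9 mm above its underside. The aluminium tray behind it is 80 mm long (x), 72 mm wide (y), walls 3 mm thick and 40 mm high (26 mm near the lip), open at the lip; its flat floor rises at 12 degrees over the last 30 mm to the lip. A foot plate 40 mm wide reaches 20 mm back under the grip. Axes as for its grip.
- grip_b (a point): Middle of the upright wooden grip behind scoop B, 78 mm above its underside. The grip is 18 mm wide in y (close the fingers along y), 26 mm in x, from 48 to 104 mm up. Axes: x from pouring lip to grip, z up. The scoop starts with those of walnuts 4, 5, 6 that are present; up to 0.25 kg in all. It empties over its lip, 92 mm in front of this point (-x) and 69 mm below it, when tipped front-down 50 to 60 degrees.
- lip_b (a point): Middle of the pouring lip of scoop B, 9 mm above its underside. The aluminium tray behind it is 80 mm long (x), 72 mm wide (y), walls 3 mm thick and 40 mm high (26 mm near the lip), open at the lip; its flat floor rises at 12 degrees over the last 30 mm to the lip. A foot plate 40 mm wide reaches 20 mm back under the grip. Axes as for its grip.
- grip_c (a point): Middle of the upright wooden grip behind scoop C, 78 mm above its underside. The grip is 18 mm wide in y (close the fingers along y), 26 mm in x, from 48 to 104 mm up. Axes: x from pouring lip to grip, z up. The scoop starts with those of walnuts 7, 8, 9 that are present; up to 0.25 kg in all. It empties over its lip, 92 mm in front of this point (-x) and 69 mm below it, when tipped front-down 50 to 60 degrees.
- lip_c (a point): Middle of the pouring lip of scoop C, 9 mm above its underside. The aluminium tray behind it is 80 mm long (x), 72 mm wide (y), walls 3 mm thick and 40 mm high (26 mm near the lip), open at the lip; its flat floor rises at 12 degrees over the last 30 mm to the lip. A foot plate 40 mm wide reaches 20 mm back under the grip. Axes as for its grip.
- nut_1_c (a point): Centre of a walnut in its shell, 30 mm long and 26 mm thick, 12 g. Starts in scoop A, or may be absent.
- nut_2_c (a point): Centre of a walnut in its shell, 30 mm long and 26 mm thick, 12 g. Starts in scoop A, or may be absent.
- nut_3_c (a point): Centre of a walnut in its shell, 30 mm long and 26 mm thick, 12 g. Starts in scoop A, or may be absent.
- nut_4_c (a point): Centre of a walnut in its shell, 30 mm long and 26 mm thick, 12 g. Starts in scoop B, or may be absent.
- nut_5_c (a point): Centre of a walnut in its shell, 30 mm long and 26 mm thick, 12 g. Starts in scoop B, or may be absent.
- nut_6_c (a point): Centre of a walnut in its shell, 30 mm long and 26 mm thick, 12 g. Starts in scoop B, or may be absent.
- nut_7_c (a point): Centre of a walnut in its shell, 30 mm long and 26 mm thick, 12 g. Starts in scoop C, or may be absent.
- nut_8_c (a point): Centre of a walnut in its shell, 30 mm long and 26 mm thick, 12 g. Starts in scoop C, or may be absent.
- nut_9_c (a point): Centre of a walnut in its shell, 30 mm long and 26 mm thick, 12 g. Starts in scoop C, or may be absent.
- jug: Bystander: cream-coloured jug, 85 mm tall, at the back; loose. Origin under its middle.
Things that resemble listed ones, but are neither listed nor needed, are in the scene too. Leave any green look-alike of the part that bears jar_in alone.

How it is judged:
By the outcome, as a careful person would: the job done as asked, in the order asked, and still so for the second after the job is handed in, with the robot touching nothing.
Of nut_1, nut_2, nut_3, nut_4, nut_5, nut_6, nut_7, nut_8, nut_9 only 3 to 8 are there at a start; the rules pass over those that are not, and their reading is None.
At some moment in a run one of scoop_a, scoop_b, scoop_c may be knocked a few centimetres aside while the robot is not near it.
It also fails if it takes over 210 s, if anything falls off the work surface, if the arm or the gripper's body presses on something with over 40 N, if the wrist force passes 120 N, or if a joint passes its speed limit or range.

## Working session

There is one attempt and no reset: what is moved stays moved. The work goes in short steps, Python scripts to look and compute and a shell command to move; the robot and the scene stay as the last step left them, time stands still between calls to the robot, and variables do not carry over. Pictures are saved under pics/ and viewed, at most 14 in all, crops included, and the job is handed in when it is done.

```bash
mkdir -p pics; ls; cat > h.py <<'E'
import numpy as np, cv2
from plant import ctrl
from scipy.spatial.transform import Rotation as R
def pose(p):
    if 'xyz' in p:
        r=np.array(p['rotation'],float); r=r if r.shape==(3,3) else R.from_quat(r).as_matrix()
        return r,np.array(p['xyz'])
    T=p['T']; return T[:3,:3],T[:3,3]
def cam(n):
    s=ctrl.get_state(); p=ctrl.read_camera(n)
    if 'mount' in p:
        T=np.eye(4);T[:3,:3]=R.from_quat(s['tcp_rot']).as_matrix();T[:3,3]=s['eef_pos']; p['T']=T@np.array(p['mount'])
    return p
def ray(p,uv):
    r,t=pose(p); return t,r@np.array([(uv[0]-p['cx'])/p['fx'],(uv[1]-p['cy'])/p['fy'],1])
def atz(p,uv,z):
    t,d=ray(p,uv); return t+d*(z-t[2])/d[2]
def atd(p,uv):
    t,d=ray(p,uv); return t+d*p['depth'][int(round(uv[1])),int(round(uv[0]))]
def proj(p,X):
    r,t=pose(p); c=r.T@(np.array(X)-t); return np.array([c[0]/c[2]*p['fx']+p['cx'],c[1]/c[2]*p['fy']+p['cy']])
def cloud(p):
    r,t=pose(p); v,u=np.mgrid[:480,:640]; d=p['depth']
    c=np.stack([(u-p['cx'])/p['fx']*d,(v-p['cy'])/p['fy']*d,d],-1); X=c@r.T+t; X[d==0]=np.nan; return X
def save(p,n): cv2.imwrite(f'pics/{n}.png',p['pixels'][...,::-1])
E
python3 - <<'E'
from h import *
np.set_printoptions(precision=3,suppress=True)
s=ctrl.get_state(); print({k:np.round(v,3) for k,v in s.items()})
for n in ('top','scene'):
    p=cam(n); save(p,n+'0'); print(n,pose(p),p['fx'],p['cx'],p['cy'])
    for q,z in (('post_top',.19),('plunger_knob',.19),('funnel_mouth',.175),('jar_in',.017),('grip_a',.078),('lip_a',.009),('nut_1_c',.02)):
        for o in ctrl.tip_of(q,p)[:10]:
            print(q,round(o['score'],2),np.round(o['at']),atz(p,o['at'],z))
E
python3 -m inch --help | head -30
```

```text
pics
{'time': np.float64(0.0), 'qpos': array([ 1.13 ,  0.287,  1.578, -0.   ,  1.279, -0.15 ]), 'dq': array([ 0.   , -0.002,  0.001, -0.001,  0.001,  0.001]), 'joint_efforts': array([ -0.   , -40.598, -29.263,  -0.   ,   0.006,   0.   ]), 'eef_pos': array([0.193, 0.646, 0.23 ]), 'tcp_rot': array([ 0.145,  0.989, -0.001, -0.   ]), 'contact_force': array([ 0.418, -1.406,  0.299]), 'wrist_torque': array([ 0.031,  0.022, -0.037]), 'finger_force': np.float64(0.0), 'opening': np.float64(0.998)}
top (array([[ 0.005, -0.996,  0.085],
       [-1.   , -0.003,  0.024],
       [-0.023, -0.085, -0.996]]), array([0.534, 0.007, 1.386])) 513.7478953529723 317.02031322677766 242.67871035065087
post_top 0.82 [228. 286.] [0.535 0.242 0.19 ]
plunger_knob 0.52 [397. 254.] [ 0.61  -0.152  0.19 ]
plunger_knob 0.43 [222. 303.] [0.495 0.255 0.19 ]
funnel_mouth 0.61 [250. 238.] [0.65  0.195 0.175]
jar_in 0.76 [285. 291.] [0.523 0.124 0.017]
jar_in 0.62 [186. 282.] [0.545 0.388 0.017]
grip_a 0.91 [451. 293.] [ 0.52  -0.301  0.078]
grip_a 0.89 [407. 290.] [ 0.526 -0.191  0.078]
grip_a 0.57 [372. 296.] [ 0.511 -
[... 386 characters left out ...]
) 471.3070201931793 323.3390994006078 241.00506196973922
post_top 0.81 [253. 174.] [0.541 0.252 0.19 ]
plunger_knob 0.59 [233. 178.] [0.49  0.258 0.19 ]
funnel_mouth 0.58 [298. 179.] [0.642 0.198 0.175]
jar_in 0.89 [240. 196.] [0.532 0.375 0.017]
jar_in 0.69 [269. 250.] [0.523 0.14  0.017]
grip_a 0.95 [308. 302.] [ 0.524 -0.098  0.078]
grip_a 0.84 [352. 376.] [ 0.52  -0.303  0.078]
grip_a 0.69 [326. 333.] [ 0.521 -0.19   0.078]
lip_a 0.98 [360. 329.] [ 0.618 -0.182  0.009]
lip_a 0.74 [390. 379.] [ 0.611 -0.32   0.009]
lip_a 0.56 [344. 302.] [ 0.622 -0.097  0.009]
lip_a 0.46 [368. 252.] [0.76  0.018 0.009]
nut_1_c 0.38 [342. 345.] [ 0.555 -0.203  0.02 ]invalid input: not JSON, or not a number
```

View pics/top0.png

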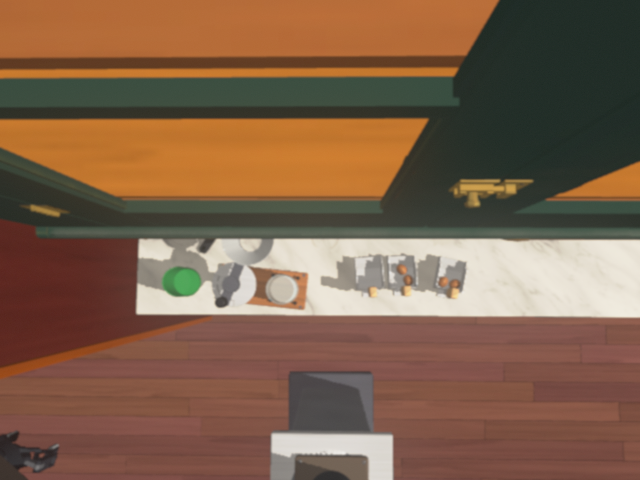

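View pics/scene0.png

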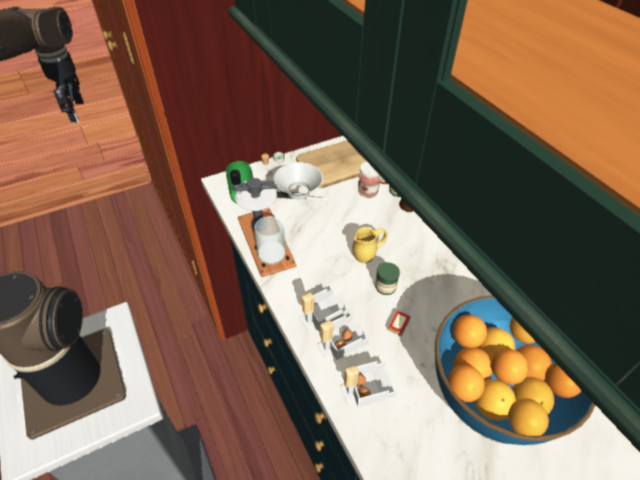

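```bash
cat >> h.py <<'E'
np.set_printoptions(precision=4,suppress=True)
def to(x,y,z,yaw=None):
    "tool shift (x,y,z) and clockwise turn to bring TCP to x,y,z and tool y to angle yaw (deg, mod 360)"
    s=ctrl.get_state(); M=R.from_quat(s['tcp_rot']).as_matrix()
    d=M.T@(np.array([x,y,z])-s['eef_pos']); a=np.degrees(np.arctan2(M[1,1],M[0,1]))
    t=0 if yaw is None else (a-yaw+180)%360-180
    print('shift',d.round(4),'turn',round(t,1),'rows>=',int(np.ceil(max(np.linalg.norm(d)/.0417,abs(t)/7.16))),'from',np.round(s['eef_pos'],4),'yaw',round(a,1))
E
python3 - <<'E'
from h import *
p=cam('wrist'); print(p['mount'],p['fx'])
to(.193,.55,.36); to(.42,.25,.40,67.5)
p=cam('scene'); X=cloud(p); 
m=(X[...,2]>.3)&(X[...,0]>.3); print('cabinet min x,z',np.nanmin(X[m],0),np.nanmax(X[m],0))
for y in (-.3,0,.2,.4):
    k=m&(abs(X[...,1]-y)<.05); print(y,np.nanmin(X[k],0) if k.any() else None)
p=cam('top');X=cloud(p); m=(X[...,2]>.3)&(X[...,0]>.25)&(X[...,0]<.9); print(np.nanmin(X[m],0))
k=(X[...,1]>.45)&(X[...,2]>.1)&(X[...,0]>.25); print('red wall',np.nanmin(X[k],0))
E
```

```text
[[ 0.0014 -0.9606 -0.278   0.0702]
 [ 1.      0.0012  0.0011  0.0001]
 [-0.0007 -0.278   0.9606 -0.1434]
 [ 0.      0.      0.      1.    ]] 408.88895562578676
shift [-0.0272 -0.0928 -0.1286] turn 0 rows>= 4 from [0.1935 0.6467 0.2314] yaw 73.3
shift [-0.3307 -0.3151 -0.1686] turn 5.8 rows>= 12 from [0.1935 0.6467 0.2314] yaw 73.3
cabinet min x,z [ 0.3719 -0.6702  0.3   ] [1.0418 1.2694 0.7664]
-0.3 [ 0.6162 -0.35    0.4703]
0 [ 0.6158 -0.05    0.4721]
0.2 [0.6158 0.15   0.4713]
0.4 [0.6162 0.3501 0.4724]
[ 0.3847 -0.5346  0.3   ]
red wall [0.3847 0.45   0.1   ]
```

```bash
python3 -m inch '[[0,-0.109,-0.155,-0.06,0],[0,-0.109,-0.155,-0.06,0],[0,-0.109,-0.155,-0.06,0],[0,-0.109,-0.155,-0.06,0],[0,-0.109,-0.155,-0.06,0]]' 20
python3 -m inch '[[0,-0.14,-0.11,-0.05,0],[0,-0.14,-0.11,-0.05,0],[0,-0.14,-0.11,-0.05,5.8],[0,-0.14,-0.11,-0.05,5.8],[0,-0.14,-0.11,-0.05,5.8]]'
python3 - <<'E'
from h import *
to(.42,.227,.38,67.5)
E
```

```text
time: 1.37
eef_pos: [0.254, 0.4648, 0.2924]
tcp_rot: [0.145, 0.989, 0.0, 0.001]
contact_force: [0.9, -0.3, 0.6]
opening: 0.995
finger_force: 0.0
time: 1.78
eef_pos: [0.3583, 0.3185, 0.3436]
tcp_rot: [0.196, 0.981, 0.001, 0.002]
contact_force: [-0.8, 0.6, -0.4]
opening: 0.996
finger_force: 0.0
shift [-0.0923 -0.0606 -0.0362] turn -0.2 rows>= 3 from [0.3583 0.3185 0.3436] yaw 67.3
```

```bash
python3 -m inch '[[0,-0.092,-0.06,-0.036,0],[0,-0.092,-0.06,-0.036,0],[0,-0.092,-0.06,-0.036,0],[0,-0.092,-0.06,-0.036,0],[0,-0.092,-0.06,-0.036,0]]'
python3 - <<'E'
from h import *
p=cam('wrist'); save(p,'w1')
for q,z in (('post_top',.19),('plunger_knob',.19),('funnel_mouth',.175),('jar_in',.017)):
    for o in ctrl.tip_of(q,p)[:3]: print(q,round(o['score'],2),np.round(o['at']),atz(p,o['at'],z))
E
```

```text
time: 2.2
eef_pos: [0.419, 0.2298, 0.3781]
tcp_rot: [0.196, 0.981, 0.001, 0.001]
contact_force: [0.0, 0.3, -0.5]
opening: 1.0
finger_force: 0.0
post_top 0.87 [375. 322.] [0.5402 0.2412 0.19  ]
post_top 0.6 [377. 273.] [0.4967 0.2592 0.19  ]
plunger_knob 0.81 [376. 272.] [0.496  0.2585 0.19  ]
funnel_mouth 0.59 [372. 416.] [0.6471 0.2009 0.175 ]
jar_in 0.79 [272. 282.] [0.5298 0.1268 0.017 ]
jar_in 0.68 [461. 216.] [0.5404 0.3848 0.017 ]
```

View pics/w1.png

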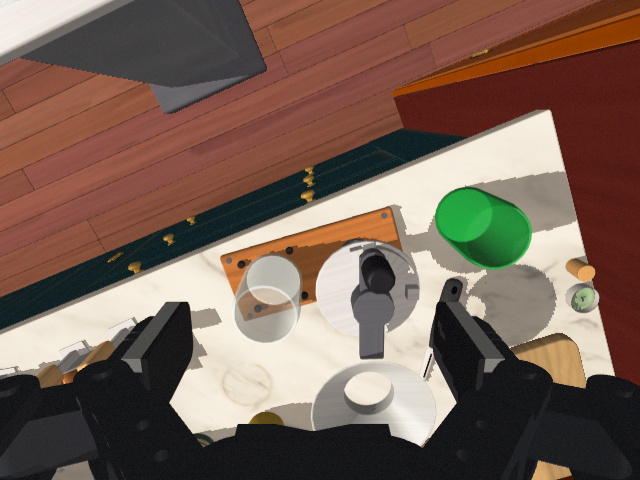

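```bash
python3 - <<'E'
from h import *
to(.4965,.258,.174,69.5)
E
```

```text
shift [-0.0636  0.0545  0.2025] turn -1.8 rows>= 6 from [0.4172 0.2318 0.3766] yaw 67.7
```

```bash
python3 -m inch '[[0,-0.0636,0.0545,0.0,-1.8],[0,-0.0636,0.0545,0.08,-1.8],[0,-0.0636,0.0545,0.12,-1.8],[0,-0.0636,0.0545,0.12,-1.8],[0,-0.0636,0.0545,0.12,-1.8]]'
python3 - <<'E'
from h import *
to(.4965,.258,.174,69.5)
p=cam('wrist'); X=cloud(p)
for q,z in (('post_top',.19),('plunger_knob',.209)):
    for o in ctrl.tip_of(q,p)[:2]: print(q,round(o['score'],2),np.round(o['at']),atz(p,o['at'],.19))
m=(abs(X[...,2]-.209)<.006)&(np.hypot(X[...,0]-.4965,X[...,1]-.258)<.03); print('knob top',m.sum(),np.nanmean(X[m],0),np.nanmin(X[m],0),np.nanmax(X[m],0))
to(.4965,.258,.174,69.5)
E
```

```text
time: 2.87
eef_pos: [0.4937, 0.2567, 0.2471]
tcp_rot: [0.179, 0.984, -0.004, -0.007]
contact_force: [-1.2, -0.5, -1.7]
opening: 1.001
finger_force: 0.0
shift [-0.0031  0.0029  0.073 ] turn -0.1 rows>= 2 from [0.4937 0.2567 0.2471] yaw 69.4
post_top 0.82 [318. 346.] [0.5424 0.2418 0.19  ]
plunger_knob 0.72 [317. 263.] [0.4968 0.2581 0.19  ]
knob top 2069 [0.4958 0.2591 0.2087] [0.4847 0.2456 0.203 ] [0.5104 0.2711 0.2115]
shift [0.001  0.0001 0.0842] turn -0.1 rows>= 3 from [0.4974 0.2576 0.2582] yaw 69.4
```

```bash
python3 -m inch '[[0,0.001,0,0.042,0],[0,0.001,0,0.084,0],[0,0.001,0,0.084,0],[0.5,0.001,0,0.084,0],[1,0.001,0,0.084,0]]' 60
python3 -m inch '[[1,0,0,0,0],[1,0,0,0,0],[1,0,0,0,0],[1,0,0,0,0],[1,0,0,0,0]]'
```

```text
time: 3.43
eef_pos: [0.4987, 0.258, 0.1777]
tcp_rot: [0.179, 0.984, 0.001, 0.003]
contact_force: [0.5, 0.7, -0.2]
opening: 0.743
finger_force: 0.0
time: 3.85
eef_pos: [0.4983, 0.2578, 0.1763]
tcp_rot: [0.179, 0.984, 0.001, 0.002]
contact_force: [-1.7, -0.3, 6.3]
opening: 0.289
finger_force: 59.1
```

```bash
python3 -m inch '[[1,0,0,-0.006,0],[1,0,0,-0.0125,0],[1,0,0,-0.0125,0],[1,0,0,-0.0125,0]]'
python3 -m inch '[[1,-0.00034,0.00548,0,7],[1,-0.00134,0.01089,0,14],[1,-0.003,0.01613,0,21],[1,-0.003,0.01613,0,21]]'
python3 - <<'E'
from h import *
print(ctrl.get_state()['contact_force'],ctrl.get_state()['wrist_torque'])
p=cam('wrist'); print([(o['score'],atz(p,o['at'],.175)) for o in ctrl.tip_of('funnel_mouth',p)[:2]])
p=cam('top'); print([(o['score'],atz(p,o['at'],.175)) for o in ctrl.tip_of('funnel_mouth',p)[:2]])
E
```

```text
time: 4.18
eef_pos: [0.498, 0.2575, 0.1861]
tcp_rot: [0.179, 0.984, 0.001, 0.002]
contact_force: [5.8, 2.5, -4.7]
opening: 0.286
finger_force: 59.1
time: 4.52
eef_pos: [0.5063, 0.2713, 0.1853]
tcp_rot: [0.357, 0.934, 0.0, 0.001]
contact_force: [5.4, -0.4, -4.8]
opening: 0.285
finger_force: 59.4
[ 5.3905 -0.4442 -4.7921] [ 0.1165 -0.9811  0.1777]
[]
[(0.85, array([0.6279, 0.1602, 0.175 ])), (0.75, array([ 0.5471, -0.1815,  0.175 ]))]
```

```bash
python3 -m inch '[[1,-0.00034,0.00548,0,7],[1,-0.00134,0.01089,0,14],[1,-0.003,0.01613,0,21],[1,-0.00527,0.02113,0,28],[1,-0.00814,0.02581,0,35]]'
python3 -m inch '[[1,-0.00034,0.00548,0,7],[1,-0.00134,0.01089,0,14],[1,-0.0024,0.0146,0,19],[1,-0.0024,0.0146,0,19],[1,-0.0024,0.0146,0,19]]'
python3 - <<'E'
from h import *
p=cam('top'); print([(o['score'],atz(p,o['at'],.175)) for o in ctrl.tip_of('funnel_mouth',p)[:2]]); to(.5,.3,.2,-5.5); print([(o['score'],atz(p,o['at'],.017)) for o in ctrl.tip_of('jar_in',p)[:3]])
print(ctrl.get_state()['contact_force'],ctrl.get_state()['wrist_torque'])
E
```

```text
time: 5.13
eef_pos: [0.5289, 0.2847, 0.185]
tcp_rot: [0.622, 0.783, -0.0, 0.001]
contact_force: [3.9, -0.7, -3.1]
opening: 0.282
finger_force: 59.5
time: 5.55
eef_pos: [0.5431, 0.2857, 0.1848]
tcp_rot: [0.74, 0.672, -0.001, 0.0]
contact_force: [2.7, -0.3, -4.2]
opening: 0.282
finger_force: 59.6
[(0.83, array([0.5269, 0.1241, 0.175 ])), (0.42, array([ 0.6009, -0.0878,  0.175 ]))]
shift [ 0.0101 -0.0443 -0.0148] turn -0.0 rows>= 2 from [0.5431 0.2857 0.1852] yaw -5.5
[(0.8, array([0.5326, 0.1297, 0.017 ])), (0.7, array([ 0.6167, -0.0896,  0.017 ]))]
[ 4.112  -1.8002 -4.0257] [-0.2079 -0.7121  0.1495]
```

Now lower the plunger into the notch while still holding, and watch whether it goes all the way down.

```bash
python3 -m inch '[[1,0,0,0.004,0],[1,0,0,0.008,0],[1,0,0,0.012,0],[1,0,0,0.0125,0],[1,0,0,0.0125,0]]'
python3 - <<'E'
from h import *
print(ctrl.get_state()['contact_force'])
E
```

```text
time: 6.12
eef_pos: [0.5436, 0.2858, 0.1763]
tcp_rot: [0.741, 0.671, -0.0, 0.0]
contact_force: [-2.8, -4.4, 7.1]
opening: 0.283
finger_force: 61.0
[-2.8027 -4.4354  7.148 ]
```

```bash
python3 -m inch '[[0.6,0,0,0,0],[0.3,0,0,0,0],[0,0,0,0,0],[0,0,0,0,0],[0,0,0,0,0]]'
python3 -m inch '[[0,0,0,-0.04,0],[0,0,0,-0.08,0],[0,0,0,-0.12,0],[0,0.02,0,-0.14,0],[0,0.02,0,-0.14,0]]'
python3 - <<'E'
from h import *
p=cam('wrist');save(p,'w2'); X=cloud(p)
m=(abs(X[...,2]-.212)<.012)&(np.hypot(X[...,0]-.5438,X[...,1]-.287)<.03); print('knob top',m.sum(),np.nanmedian(X[m],0),np.nanmin(X[m],0),np.nanmax(X[m],0))
for q,z in (('post_top',.19),('plunger_knob',.19),('funnel_mouth',.175)):
    for o in ctrl.tip_of(q,p)[:2]: print(q,round(o['score'],2),np.round(o['at']),atz(p,o['at'],z))
E
```

```text
time: 6.53
eef_pos: [0.5429, 0.2864, 0.173]
tcp_rot: [0.741, 0.671, -0.0, -0.0]
contact_force: [0.2, -0.1, 0.2]
opening: 0.944
finger_force: 0.0
time: 6.95
eef_pos: [0.5475, 0.3089, 0.3214]
tcp_rot: [0.741, 0.672, 0.006, 0.002]
contact_force: [0.3, 0.6, 1.4]
opening: 1.002
finger_force: 0.0
knob top 1126 [0.5444 0.2895 0.209 ] [0.5315 0.275  0.2001] [0.5571 0.3001 0.2114]
post_top 0.69 [309. 314.] [0.5402 0.2405 0.19  ]
plunger_knob 0.91 [307. 254.] [0.5438 0.2873 0.19  ]
funnel_mouth 0.88 [306. 423.] [0.5268 0.1323 0.175 ]
```

View pics/w2.png

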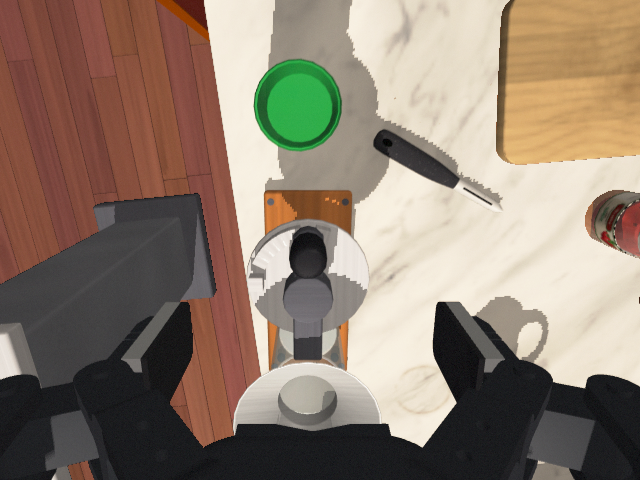

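```bash
python3 -m inch '[[0,0,0,-0.03,0],[0,-0.16,-0.06,-0.06,-35],[0,-0.16,-0.06,-0.06,-35],[0,-0.16,-0.06,-0.06,-35],[0,-0.16,-0.06,-0.06,-35]]'
python3 -m inch '[[0,0,0,0,-35],[0,0,0,0,-35],[0,0,0,0,-35],[0,0,0,0,-35],[0,0,0,0,-35]]'
python3 - <<'E'
from h import *
to(.42,-.2,.38,90)
E
```

```text
time: 7.57
eef_pos: [0.472, 0.159, 0.3692]
tcp_rot: [0.552, 0.834, -0.002, -0.002]
contact_force: [0.3, -1.0, 0.5]
opening: 1.002
finger_force: 0.0
time: 7.98
eef_pos: [0.473, 0.16, 0.369]
tcp_rot: [0.277, 0.961, -0.001, -0.002]
contact_force: [0.0, -0.1, -0.0]
opening: 1.001
finger_force: 0.0
shift [-0.1464 -0.3331 -0.0105] turn -32.1 rows>= 9 from [0.473 0.16  0.369] yaw 57.9
```

```bash
python3 -m inch '[[0,-0.075,-0.17,-0.01,-32],[0,-0.075,-0.17,-0.01,-32],[0,-0.075,-0.17,-0.01,-32],[0,-0.075,-0.17,-0.01,-32],[0,-0.075,-0.17,-0.01,-32]]'
python3 - <<'E'
from h import *
to(.42,-.2,.38,90)
E
```

```text
time: 8.4
eef_pos: [0.4463, -0.0163, 0.3788]
tcp_rot: [0.014, 1.0, 0.001, -0.002]
contact_force: [0.4, -1.4, -0.5]
opening: 0.999
finger_force: 0.0
shift [ 0.0212 -0.1843 -0.0013] turn -1.6 rows>= 5 from [ 0.4463 -0.0163  0.3788] yaw 88.4
```

```bash
python3 -m inch '[[0,0.021,-0.184,0,-1.6],[0,0.021,-0.184,0,-1.6],[0,0.021,-0.184,0,-1.6],[0,0.021,-0.184,0,-1.6],[0,0.021,-0.184,0,-1.6]]'
python3 - <<'E'
from h import *
import time
p=cam('wrist');save(p,'w3')
for q,z in (('grip_a',.104),('lip_a',.009),('nut_1_c',.018)):
    for o in ctrl.tip_of(q,p)[:9]: print(q,round(o['score'],2),np.round(o['at']),atz(p,o['at'],z if z<.1 else .078),atd(p,o['at']))
E
```

```text
time: 8.82
eef_pos: [0.4186, -0.2018, 0.3784]
tcp_rot: [0.005, 1.0, 0.001, -0.002]
contact_force: [0.2, 0.3, 0.1]
opening: 1.001
finger_force: 0.0
grip_a 0.87 [327. 276.] [ 0.5265 -0.185   0.078 ] [ 0.5157 -0.186   0.1049]
grip_a 0.85 [226. 273.] [ 0.5216 -0.3025  0.078 ] [ 0.5114 -0.2965  0.1044]
grip_a 0.73 [398. 272.] [ 0.5223 -0.102   0.078 ] [ 0.5125 -0.1076  0.103 ]
lip_a 0.97 [326. 314.] [ 0.6091 -0.1842  0.009 ] [ 0.6092 -0.1842  0.0087]
lip_a 0.76 [226. 316.] [ 0.6111 -0.3215  0.009 ] [ 0.6159 -0.3237 -0.0004]
lip_a 0.75 [391. 317.] [ 0.6158 -0.093   0.009 ] [ 0.6202 -0.0912  0.0004]
nut_1_c 0.79 [317. 277.] [ 0.5515 -0.196   0.018 ] [ 0.5477 -0.1961  0.0274]
nut_1_c 0.26 [222. 274.] [ 0.5451 -0.3209  0.018 ] [ 0.5121 -0.3008  0.1028]
```

View pics/w3.png

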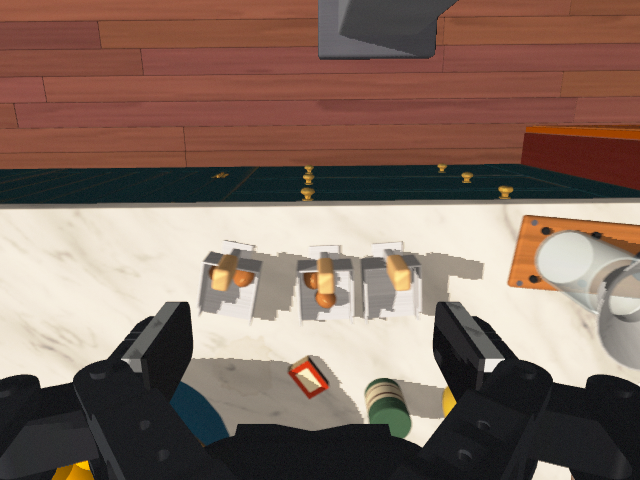

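```bash
cat >> h.py <<'E'
def grips(p,guess):
    X=cloud(p)
    for g in guess:
        m=(abs(X[...,2]-.103)<.005)&(np.hypot(X[...,0]-g[0],X[...,1]-g[1])<.03)
        q=X[m]; r=cv2.minAreaRect((q[:,:2]*1000).astype(np.float32)); print('top',m.sum(),q.mean(0),'rect',np.round(r[0],1),np.round(r[1],1),round(r[2],1))
        w=(X[...,2]>.033)&(X[...,2]<.046)&(X[...,0]>g[0]+.005)&(X[...,0]<g[0]+.12)&(abs(X[...,1]-g[1])<.045)
        q=X[w]; r=cv2.minAreaRect((q[:,:2]*1000).astype(np.float32)); print('   walls',w.sum(),np.round(r[0],1),np.round(r[1],1),round(r[2],1))
E
python3 - <<'E'
from h import *
p=cam('wrist'); grips(p,[(.52,-.102),(.52,-.188),(.517,-.3)])
for o in ctrl.tip_of('lip_a',p)[:3]: print(atz(p,o['at'],.009))
to(.52,-.1,.06,90)
E
```

```text
top 360 [ 0.5203 -0.1018  0.1038] rect [ 521.4 -101.6] [25.2 17.3] 2.3
   walls 457 [561.1 -98. ] [66.  72.2] 4.4
top 357 [ 0.5235 -0.1854  0.1037] rect [ 524.7 -185.6] [25.6 17.7] 0.2
   walls 401 [ 564.7 -184.1] [66.4 72.1] 1.6
top 363 [ 0.5184 -0.3009  0.1036] rect [ 519.5 -301.7] [18.1 25.7] 77.8
   walls 349 [ 558.5 -309.8] [72.4 65.9] 78.3
[ 0.6128 -0.186   0.009 ]
[ 0.6177 -0.0922  0.009 ]
shift [-0.0996  0.097   0.3204] turn -0.3 rows>= 9 from [ 0.4204 -0.197   0.3804] yaw 89.7
```

```bash
python3 -m inch '[[0,-0.1,0.096,0,-3.5],[0,-0.1,0.096,0.1,-3.5],[0,-0.1,0.096,0.2,-3.5],[0,-0.1,0.096,0.22,-3.5],[0,-0.1,0.096,0.22,-3.5]]'
python3 -m inch '[[0,0,0,0,0],[0,0,0,0,0]]'
python3 - <<'E'
from h import *
to(.5215,-.1015,.052,93.5)
E
```

```text
time: 9.53
eef_pos: [0.5035, -0.1173, 0.2329]
tcp_rot: [-0.03, 1.0, -0.0, 0.001]
contact_force: [0.8, -0.4, -0.7]
opening: 1.001
finger_force: 0.0
time: 9.7
eef_pos: [0.5016, -0.1177, 0.2317]
tcp_rot: [-0.03, 1.0, 0.001, -0.003]
contact_force: [0.6, 0.5, 0.5]
opening: 1.0
finger_force: 0.0
shift [-0.0219  0.0145  0.1796] turn -0.1 rows>= 5 from [ 0.5016 -0.1177  0.2317] yaw 93.4
```

```bash
python3 -m inch '[[0,-0.022,0.0145,0,0],[0,-0.022,0.0145,0.06,0],[0,-0.022,0.0145,0.1,0],[0,-0.022,0.0145,0.12,0],[0,-0.022,0.0145,0.12,0]]'
python3 -m inch '[[0,0,0,0.03,0],[0,0,0,0.06,0],[0,0,0,0.06,0],[0,0,0,0.06,0],[0.6,0,0,0.06,0]]'
python3 -m inch '[[1,0,0,0,0],[1,0,0,0,0],[1,0,0,0,0],[1,0,0,0,0],[1,0,0,0,0]]' 20
python3 -m inch '[[1,0,0,0,0],[1,0,0,0,0],[1,0,0,-0.02,0],[1,0,0,-0.05,0],[1,0,0,-0.08,0]]' 20
python3 -m inch '[[1,0,0,-0.04,0],[1,0,0,-0.04,0],[1,0,0,-0.04,0]]' 20
python3 - <<'E'
from h import *
p=cam('wrist');save(p,'w4'); q=cam('scene')
a=np.hstack([p['pixels'][160:480,150:550],cv2.resize(q['pixels'][220:380,240:440],(400,320))]); cv2.imwrite('pics/w4c.png',a[...,::-1])
E
```

```text
time: 10.12
eef_pos: [0.5206, -0.1031, 0.1098]
tcp_rot: [-0.028, 1.0, 0.002, -0.004]
contact_force: [-1.3, -0.1, -0.6]
opening: 0.999
finger_force: 0.0
time: 10.53
eef_pos: [0.5266, -0.1054, 0.0582]
tcp_rot: [-0.028, 1.0, -0.001, 0.003]
contact_force: [0.1, -1.1, -0.4]
opening: 0.881
finger_force: 0.0
time: 10.95
eef_pos: [0.524, -0.1041, 0.0545]
tcp_rot: [-0.028, 1.0, 0.0, 0.0]
contact_force: [-0.3, -1.4, -1.3]
opening: 0.212
finger_force: 23.8
time: 11.37
eef_pos: [0.5223, -0.1037, 0.1327]
tcp_rot: [-0.028, 1.0, 0.001, -0.002]
contact_force: [0.1, -1.3, -1.7]
opening: 0.209
finger_force: 23.8
time: 11.62
eef_pos: [0.5255, -0.1049, 0.1767]
tcp_rot: [-0.028, 1.0, -0.001, 0.003]
contact_force: [0.3, -0.1, -3.2]
opening: 0.204
finger_force: 23.8
```

View pics/w4c.png

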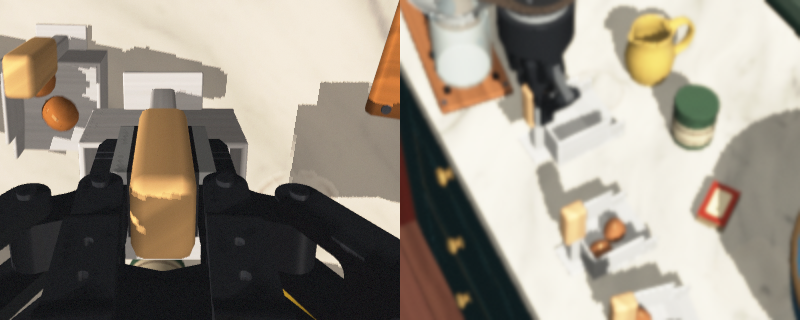

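```bash
python3 -m inch '[[1,0,0,0,0],[1,0,0,0,0],[1,0,0,0,0],[1,0,0,0,0],[1,0,0,0,0]]' 20 | tail -2
cat >> h.py <<'E'
def planefit(X,v0,v1,u0,u1):
    q=X[v0:v1,u0:u1].reshape(-1,3); q=q[~np.isnan(q[:,0])]; c=np.median(q,0); q=q[np.linalg.norm(q-c,axis=1)<.03]
    n=np.linalg.svd(q-q.mean(0))[2][2]; n*=np.sign(n[2]); return c,n,np.degrees(np.arctan2(n[0],n[2]))
E
python3 - <<'E'
from h import *
p=cam('wrist'); save(p,'w5'); X=cloud(p)
print(planefit(X,240,262,290,335),planefit(X,330,400,295,340)); print(ctrl.get_state()['eef_pos'])
for v in (215,225,235,245,255,262,275,290,310,340,380,410): print(v,X[v,315],X[v,300])
E
```

```text
opening: 0.206
finger_force: 23.8
(array([ 0.5166, -0.1046,  0.1232]), array([0.9977, 0.0642, 0.0197]), np.float64(88.86669373779402)) (array([ 0.5158, -0.1033,  0.2235]), array([-0.1542,  0.0308,  0.9876]), np.float64(-8.877198236203265))
[ 0.5238 -0.1042  0.1736]
215 [ 0.529  -0.1014 -0.0002] [ 0.5295 -0.1133  0.0003]
225 [ 0.5369 -0.101   0.0009] [ 0.5378 -0.113   0.0001]
235 [ 0.5097 -0.1035  0.1236] [ 0.5105 -0.1109  0.1224]
245 [ 0.5148 -0.1032  0.1236] [ 0.5159 -0.1106  0.1217]
255 [ 0.5165 -0.1032  0.134 ] [ 0.5205 -0.1103  0.1235]
262 [ 0.5164 -0.1032  0.1439] [ 0.519  -0.11    0.1379]
275 [ 0.5089 -0.1039  0.1783] [ 0.5091 -0.1094  0.1786]
290 [ 0.5086 -0.1041  0.1923] [ 0.5089 -0.109   0.1924]
310 [ 0.5094 -0.1041  0.2052] [ 0.5095 -0.1086  0.2056]
340 [ 0.5092 -0.1042  0.2227] [ 0.5095 -0.1081  0.2226]
380 [ 0.5204 -0.1036  0.2239] [ 0.5202 -0.1075  0.2245]
410 [ 0.5306 -0.103   0.2229] [ 0.5304 -0.1071  0.2234]
```

```bash
python3 -m inch '[[1,0,0,0.03,0],[1,0,0,0.055,0],[1,0,0,0.055,0],[1,0,0,0.055,0]]' | tail -2
for c in 1; do python3 -m inch '[[0.85,0,0,0,0],[0.85,0,0,0,0]]' | tail -2
python3 -m inch '[[0.82,0,0,0,0],[0.82,0,0,0,0]]' | tail -2
python3 -m inch '[[0.81,0,0,0,0],[0.81,0,0,0,0]]' | tail -2
python3 -m inch '[[0.8,0,0,0,0],[0.8,0,0,0,0]]' | tail -2; done
python3 - <<'E'
from h import *
p=cam('wrist'); X=cloud(p); print(planefit(X,330,400,295,340)); 
for v in (235,255,275,310,340,380,410): print(v,X[v,315])
E
```

```text
opening: 0.206
finger_force: 23.7
opening: 0.211
finger_force: 23.7
opening: 0.209
finger_force: 23.7
opening: 0.205
finger_force: 23.7
opening: 0.21
finger_force: 23.7
(array([ 0.516 , -0.1034,  0.1692]), array([-0.1571,  0.0343,  0.987 ]), np.float64(-9.041230581348106))
235 [ 0.5101 -0.1036  0.069 ]
255 [ 0.5168 -0.1033  0.0797]
275 [ 0.509  -0.104   0.1244]
310 [ 0.5089 -0.1042  0.1524]
340 [ 0.5102 -0.1043  0.1672]
380 [ 0.5204 -0.1037  0.1698]
410 [ 0.5298 -0.1031  0.1697]
```

```bash
python3 -m inch '[[0.8,0,0,0.03,0],[0.8,0,0,0.054,0],[0.8,0,0,0.054,0],[0.8,0,0,0.054,0]]' | tail -2
python3 -m inch '[[0.795,0,0,0,0],[0.795,0,0,0,0],[0.795,0,0,0,0]]' | tail -2
python3 -m inch '[[0.79,0,0,0,0],[0.79,0,0,0,0],[0.79,0,0,0,0]]' | tail -2
python3 -m inch '[[0.785,0,0,0,0],[0.785,0,0,0,0],[0.785,0,0,0,0]]' | tail -2
python3 -m inch '[[0.78,0,0,0,0],[0.78,0,0,0,0],[0.78,0,0,0,0]]' | tail -2
python3 - <<'E'
from h import *
p=cam('wrist'); X=cloud(p); print(planefit(X,330,400,295,340)); 
for v in (235,255,275,310,340,380,410): print(v,X[v,315])
E
```

```text
opening: 0.21
finger_force: 23.7
opening: 0.208
finger_force: 23.7
opening: 0.209
finger_force: 4.1
opening: 0.215
finger_force: 0.0
opening: 0.217
finger_force: 0.0
(array([ 0.5233, -0.1026,  0.1045]), array([0.0151, 0.0583, 0.9982]), np.float64(0.8639617379342418))
235 [ 0.5134 -0.1034  0.0039]
255 [ 0.5169 -0.1033  0.0257]
275 [ 0.5086 -0.1041  0.0718]
310 [ 0.5085 -0.1043  0.0994]
340 [ 0.5154 -0.1039  0.1045]
380 [ 0.5288 -0.1031  0.1043]
410 [ 0.6247 -0.0968  0.0002]
```

```bash
cat >> h.py <<'E'
def tilt(p=None):
    "tilt (deg, front-down +) of held grip, from its points above the fingers' pads"
    p=p or cam('wrist'); X=cloud(p); t=ctrl.get_state()['eef_pos']; I=p['pixels'].astype(int)
    m=(I[...,0]>130)&(I[...,0]-I[...,2]>50)&(np.linalg.norm(X-(t+[0,0,.03]),axis=-1)<.06)
    q=X[m]; h=q[:,2]
    print('n',m.sum(),'z',np.percentile(h,[1,99]),'x',np.percentile(q[:,0],[1,99]),'top pt',q[h.argmax()],'back pt',q[q[:,0].argmin()],'ff',ctrl.get_state()['finger_force'])
E
python3 -m inch '[[1,0,0,0,0],[1,0,0,0,0],[1,0,0,-0.02,0],[1,0,0,-0.04,0],[1,0,0,-0.04,0]]' 20 | tail -2
python3 -c "from h import *; tilt()"
python3 -m inch '[[0.793,0,0,0,0],[0.793,0,0,0,0],[0.793,0,0,0,0]]' | tail -2
python3 -c "from h import *; tilt()"
python3 -m inch '[[0.791,0,0,0,0],[0.791,0,0,0,0],[0.791,0,0,0,0]]' | tail -2
python3 -c "from h import *; tilt()"
python3 -m inch '[[0.79,0,0,0,0],[0.79,0,0,0,0],[0.79,0,0,0,0]]' | tail -2
python3 -c "from h import *; tilt(); save(cam('wrist'),'w6')"
```

```text
opening: 0.206
finger_force: 21.4
n 6515 z [0.0983 0.1491] x [0.5105 0.5348] top pt [ 0.5402 -0.139   0.1727] back pt [ 0.5099 -0.1016  0.1451] ff 21.43070250749588
opening: 0.203
finger_force: 21.0
n 6537 z [0.0934 0.1439] x [0.5073 0.5319] top pt [ 0.5095 -0.1002  0.1446] back pt [ 0.5067 -0.1032  0.1263] ff 21.04167401790619
opening: 0.208
finger_force: 9.8
n 6518 z [0.0949 0.1454] x [0.5083 0.5328] top pt [ 0.538  -0.1395  0.1711] back pt [ 0.5078 -0.104   0.1419] ff 9.758059233427048
opening: 0.206
finger_force: 4.1
n 6518 z [0.0951 0.1458] x [0.5084 0.5329] top pt [ 0.5379 -0.1394  0.1717] back pt [ 0.508  -0.1006  0.1023] ff 4.128565192222595
```

```bash

python3 -m inch '[[0.7897,0,0,0,0],[0.7897,0,0,0,0],[0.7897,0,0,0,0]]' | tail -2
python3 -c "from h import *; tilt()"
python3 -m inch '[[0.7895,0,0,0,0],[0.7895,0,0,0,0],[0.7895,0,0,0,0]]' | tail -2
python3 -c "from h import *; tilt()"
python3 -m inch '[[0.7893,0,0,0,0],[0.7893,0,0,0,0],[0.7893,0,0,0,0]]' | tail -2
python3 -c "from h import *; tilt(); p=cam('scene');print(p['pixels'].shape); save(p,'s6')"
```

```text
opening: 0.21
finger_force: 2.3
n 7537 z [0.0976 0.1454] x [0.4983 0.5351] top pt [ 0.5388 -0.1396  0.1706] back pt [ 0.4975 -0.1012  0.0977] ff 2.3077697306871414
opening: 0.209
finger_force: 1.1
n 6958 z [0.0899 0.1367] x [0.4941 0.5347] top pt [ 0.5381 -0.1395  0.1715] back pt [ 0.4933 -0.1009  0.0905] ff 0.9969092532992363
opening: 0.211
finger_force: 0.0
n 2072 z [0.1013 0.1061] x [0.4732 0.4894] top pt [ 0.5387 -0.1397  0.1718] back pt [ 0.4725 -0.1025  0.1059] ff 0.0
(480, 640, 3)
```

```bash
python3 - <<'E'
import cv2,numpy as np
a=cv2.imread('pics/s6.png')[210:370,230:430]
cv2.imwrite('pics/s6c.png',cv2.resize(a,(640,512),interpolation=cv2.INTER_CUBIC))
E
```

```text
(no output)
```

View pics/s6c.png

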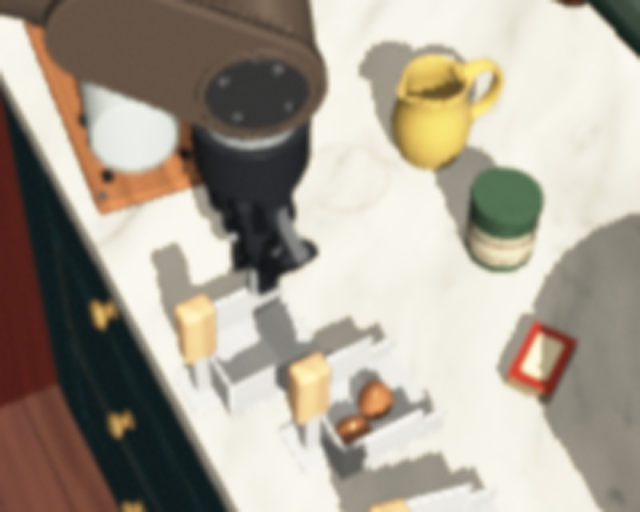

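```bash
python3 -m inch '[[0.77,0,0,-0.03,0],[0.77,0,0,-0.07,0],[0.5,0,0,-0.11,0],[0,0.03,-0.04,-0.15,2.5],[0,0.06,-0.08,-0.19,2.5]]' 20|tail -4
python3 -m inch '[[0,0.03,-0.02,-0.06,0],[0,0.03,-0.02,-0.06,0],[0,0.03,-0.02,-0.06,0]]' |tail -5
python3 - <<'E'
from h import *
p=cam('wrist'); save(p,'w7'); grips(p,[(.488,-.102),(.5248,-.1855),(.5195,-.3015)]); to(.5255,-.1855,.12,91)
E
```

```text
tcp_rot: [-0.007, 1.0, -0.001, 0.001]
contact_force: [0.7, -0.6, 0.2]
opening: 0.649
finger_force: 0.0
eef_pos: [0.4587, -0.1815, 0.3348]
tcp_rot: [-0.005, 1.0, -0.004, 0.005]
contact_force: [0.3, -0.6, -0.1]
opening: 1.0
finger_force: 0.0
top 504 [ 0.4762 -0.1073  0.1038] rect [ 477.2 -106.8] [26.3 17. ] 3.9
   walls 347 [ 520.3 -104. ] [57.9 72.3] 2.8
top 457 [ 0.5238 -0.1853  0.1038] rect [ 524.7 -185.7] [25.4 17.6] 0.8
   walls 507 [ 564.6 -184.3] [65.6 72.1] 1.7
top 468 [ 0.5187 -0.3006  0.1036] rect [ 519.4 -301.7] [18.4 25.1] 78.7
   walls 453 [ 556.8 -309.3] [72.8 68.2] 77.7
shift [-0.0652 -0.0048  0.212 ] turn -0.4 rows>= 6 from [ 0.4587 -0.1804  0.3315] yaw 90.6
```

```bash
python3 -m inch '[[0,-0.035,-0.003,0.03,0],[0,-0.0665,-0.0045,0.07,-0.5],[0,-0.0665,-0.0045,0.11,-0.5],[0,-0.0665,-0.0045,0.14,-0.5],[0,-0.0665,-0.0045,0.14,-0.5]]' |tail -5
python3 -m inch '[[0,0,0,0,0],[0,0,0,0,0]]' |tail -5
python3 -c "
from h import *
to(.5255,-.1855,.05,91)"
```

```text
eef_pos: [0.5195, -0.1786, 0.1755]
tcp_rot: [-0.011, 1.0, 0.005, -0.009]
contact_force: [-1.9, 0.3, -2.1]
opening: 1.002
finger_force: 0.0
eef_pos: [0.5253, -0.1825, 0.1885]
tcp_rot: [-0.011, 1.0, -0.0, 0.001]
contact_force: [0.2, -0.7, 0.6]
opening: 0.999
finger_force: 0.0
shift [ 0.0001 -0.0029  0.1385] turn 0.2 rows>= 4 from [ 0.5253 -0.1825  0.1885] yaw 91.2
```

```bash
python3 -m inch '[[0,0,-0.003,0.04,0],[0,0,-0.003,0.08,0],[0,0,-0.003,0.12,0],[0,0,-0.003,0.138,0],[0,0,-0.003,0.138,0]]' |tail -5
python3 -m inch '[[0.6,0,0,0,0],[1,0,0,0,0],[1,0,0,0,0],[1,0,0,0,0],[1,0,0,0,0]]' 60|tail -5
python3 -m inch '[[1,0,0,0,0],[1,0,0,0,0],[1,0,0,-0.015,0],[1,0,0,-0.04,0],[1,0,0,-0.07,0]]' |tail -5
python3 -m inch '[[1,0,0,-0.03,0],[1,0,0,-0.06,0],[1,0,0,-0.09,0],[1,0,0,-0.12,0],[1,0,0,-0.13,0]]' |tail -5
python3 -c "
from h import *
p=cam('wrist'); save(p,'w8'); tilt(p)
for o in ctrl.tip_of('nut_1_c',p)[:5]: print(o, atd(p,o['at']))
to(.4715,.127,.255,90)"
```

```text
eef_pos: [0.5233, -0.1848, 0.0473]
tcp_rot: [-0.01, 1.0, 0.001, -0.002]
contact_force: [-0.3, 0.7, -0.2]
opening: 1.002
finger_force: 0.0
eef_pos: [0.5259, -0.1861, 0.0512]
tcp_rot: [-0.01, 1.0, -0.001, 0.002]
contact_force: [0.7, 0.0, -0.6]
opening: 0.299
finger_force: 0.0
eef_pos: [0.5224, -0.1842, 0.1168]
tcp_rot: [-0.01, 1.0, 0.002, -0.003]
contact_force: [0.3, -0.4, -2.6]
opening: 0.203
finger_force: 58.5
eef_pos: [0.5262, -0.1862, 0.254]
tcp_rot: [-0.01, 1.0, -0.002, 0.003]
contact_force: [0.2, -1.0, -0.7]
opening: 0.203
finger_force: 58.8
n 7234 z [0.2587 0.309 ] x [0.5125 0.5346] top pt [ 0.5183 -0.1481  0.3246] back pt [ 0.512  -0.1839  0.2955] ff 58.750603795051575
shift [ 0.0476  0.314  -0.0047] turn 1.2 rows>= 8 from [ 0.5256 -0.1859  0.2512] yaw 91.2
```

```bash
python3 -m inch '[[1,0.002,0.01,0,0],[1,0.006,0.03,0,0],[1,0.01,0.055,0,0],[1,0.014,0.08,0,0.6],[1,0.018,0.105,0,1.2]]' |tail -5
python3 -m inch '[[1,0.004,0.025,0,0],[1,0.008,0.05,0,0],[1,0.012,0.075,0,0],[1,0.016,0.1,0,0],[1,0.02,0.125,0,0]]' |tail -5
python3 -m inch '[[1,0.003,0.025,0,0],[1,0.006,0.05,0,0],[1,0.009,0.07,0,0],[1,0.0096,0.084,0,0],[1,0.0096,0.084,0,0]]' |tail -5
python3 -c "
from h import *
to(.4715,.127,.243,90)
p=cam('scene'); save(p,'s9'); q=cam('wrist'); tilt(q)
a=np.hstack([q['pixels'][160:480,120:520],cv2.resize(p['pixels'][140:268,210:370],(400,320))]); cv2.imwrite('pics/c9.png',a[...,::-1])
"
```

```text
eef_pos: [0.5023, -0.0787, 0.245]
tcp_rot: [0.001, 1.0, 0.001, -0.003]
contact_force: [0.6, 0.5, -1.5]
opening: 0.204
finger_force: 58.6
eef_pos: [0.4821, 0.0461, 0.2452]
tcp_rot: [0.0, 1.0, 0.001, -0.003]
contact_force: [1.8, -0.4, -1.9]
opening: 0.203
finger_force: 58.6
eef_pos: [0.4723, 0.1307, 0.2453]
tcp_rot: [-0.002, 1.0, 0.0, -0.003]
contact_force: [0.0, -0.6, -0.4]
opening: 0.205
finger_force: 58.8
shift [ 0.0008 -0.0037  0.0023] turn 0.2 rows>= 1 from [0.4723 0.1307 0.2453] yaw 90.2
n 7973 z [0.2502 0.3006] x [0.4594 0.4818] top pt [0.4851 0.096  0.3086] back pt [0.4588 0.1334 0.2625] ff 58.815523982048035
```

View pics/c9.png

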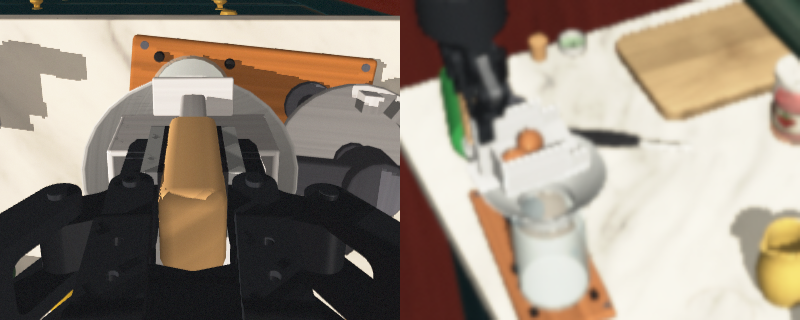

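```bash
python3 -m inch '[[0.8,0,-0.003,0,0],[0.795,0,-0.003,0,0],[0.792,0,-0.003,0,0],[0.791,0,-0.003,0,0],[0.791,0,-0.003,0,0]]' 20|tail -2
python3 -c "from h import *; tilt()"
python3 -m inch '[[0.7903,0,0,0,0],[0.7903,0,0,0,0],[0.7903,0,0,0,0]]' |tail -2
python3 -c "from h import *; tilt()"
python3 -m inch '[[0.79,0,0,0,0],[0.79,0,0,0,0],[0.79,0,0,0,0]]' |tail -2
python3 -c "from h import *; tilt()"
python3 -m inch '[[0.7898,0,0,0,0],[0.7898,0,0,0,0],[0.7898,0,0,0,0]]' |tail -2
python3 -c "from h import *; tilt()"
```

```text
opening: 0.212
finger_force: 10.2
n 7807 z [0.2536 0.3042] x [0.4616 0.4837] top pt [0.4872 0.0923 0.3094] back pt [0.4612 0.1285 0.2848] ff 10.2042455971241
opening: 0.211
finger_force: 6.1
n 7796 z [0.2537 0.3043] x [0.4615 0.4836] top pt [0.4877 0.0927 0.3085] back pt [0.4609 0.1265 0.2899] ff 6.108676940202713
opening: 0.209
finger_force: 4.2
n 7801 z [0.2539 0.3042] x [0.4614 0.4836] top pt [0.4877 0.0929 0.308 ] back pt [0.461  0.126  0.2961] ff 4.202216416597366
opening: 0.212
finger_force: 3.0
n 6907 z [0.2539 0.304 ] x [0.458  0.4859] top pt [0.4874 0.0917 0.3106] back pt [0.4574 0.1273 0.2544] ff 3.0465316772460938
```

```bash
python3 -m inch '[[0.7898,0,0,0,0],[0.7898,0,0,0,0],[0.7898,0,0,0,0],[0.7898,0,0,0,0],[0.7898,0,0,0,0]]' |tail -2
python3 -c "from h import *; tilt()"
python3 -m inch '[[0.7897,0,0,0,0],[0.7897,0,0,0,0],[0.7897,0,0,0,0],[0.7897,0,0,0,0],[0.7897,0,0,0,0]]' |tail -2
python3 -c "from h import *
p=cam('wrist'); tilt(p); q=cam('scene')
a=np.hstack([p['pixels'][160:480,120:520],cv2.resize(q['pixels'][140:268,210:370],(400,320))]); cv2.imwrite('pics/c10.png',a[...,::-1])"
```

```text
opening: 0.206
finger_force: 3.1
n 6618 z [0.2537 0.3039] x [0.4571 0.4865] top pt [0.4879 0.0914 0.3101] back pt [0.4563 0.1276 0.2553] ff 3.050505258142948
opening: 0.212
finger_force: 2.5
n 6428 z [0.2543 0.3038] x [0.4563 0.487 ] top pt [0.488  0.0914 0.31  ] back pt [0.4558 0.1205 0.2556] ff 2.5061367452144623
```

View pics/c10.png

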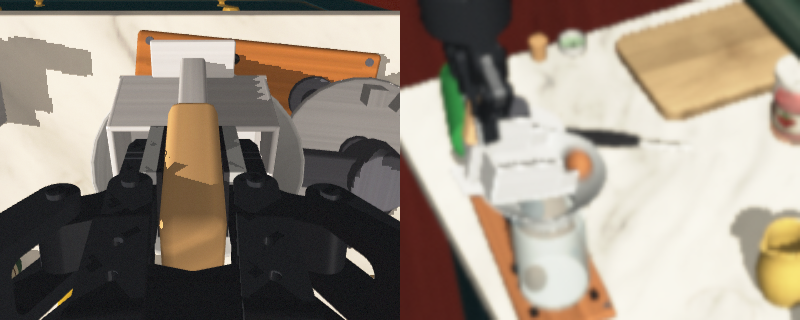

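```bash
python3 -m inch '[[0.7897,-0.015,0,0,0],[0.7897,0,0,0,0],[0.7897,-0.015,0,0,0],[0.7897,0,0,0,0],[0.7897,0,0,0,0]]' |tail -2
python3 -c "from h import *; tilt()"
python3 -m inch '[[0.7897,-0.025,0,0,0],[0.7897,0,0,0,0],[0.7897,-0.025,0,0,0],[0.7897,0,0,0,0],[0.7897,0,0,0,0]]' |tail -2
python3 -c "from h import *
p=cam('wrist'); tilt(p); q=cam('scene')
a=np.hstack([p['pixels'][160:480,120:520],cv2.resize(q['pixels'][140:268,210:370],(400,320))]); cv2.imwrite('pics/c11.png',a[...,::-1])"
```

```text
opening: 0.213
finger_force: 2.1
n 6131 z [0.2536 0.3008] x [0.4525 0.4897] top pt [0.4868 0.0916 0.3095] back pt [0.4519 0.1256 0.2544] ff 2.1223877370357513
opening: 0.212
finger_force: 1.7
n 6365 z [0.2471 0.2942] x [0.4511 0.4921] top pt [0.4658 0.1001 0.3282] back pt [0.4504 0.1249 0.2483] ff 1.6778183542191982
```

```bash
cat >> h.py <<'E'
def ang(p):
    X=cloud(p); t=ctrl.get_state()['eef_pos']; I=p['pixels'].astype(int)
    m=(I[...,0]>130)&(I[...,0]-I[...,2]>50)&(np.linalg.norm(X-(t+[0,0,.03]),axis=-1)<.06)
    m&=abs(X[...,1]-np.median(X[m][:,1]))<.006
    q=X[m]; z0=np.percentile(q[:,2],1); z1=np.percentile(q[:,2],99); P=[]
    for z in np.linspace(z0+.003,z1-.012,10):
        k=q[abs(q[:,2]-z)<.002]
        if len(k): P.append((z,np.percentile(k[:,0],3)))
    P=np.array(P); print('tilt',np.degrees(np.arctan(np.polyfit(P[:,0],P[:,1],1)[0])),'ztop',z1,'ff',ctrl.get_state()['finger_force'])
E
python3 -m inch '[[0.7905,0,0,0,0],[0.791,0,0,0,0],[0.791,0,0,0,0]]' |tail -2
python3 -c "from h import *
p=cam('wrist'); tilt(p); ang(p); q=cam('scene')
for o in ctrl.tip_of('nut_1_c',q)[:6]: print(o,atd(q,o['at']))
a=np.hstack([p['pixels'][160:480,120:520],cv2.resize(q['pixels'][140:268,210:370],(400,320))]); cv2.imwrite('pics/c11.png',a[...,::-1])"
```

```text
opening: 0.207
finger_force: 4.6
n 6175 z [0.252 0.299] x [0.454 0.495] top pt [0.4879 0.0931 0.3096] back pt [0.4534 0.1251 0.254 ] ff 4.6192896366119385
tilt 23.844613226857007 ztop 0.29907726092490255 ff 4.6192896366119385
```

View pics/c11.png

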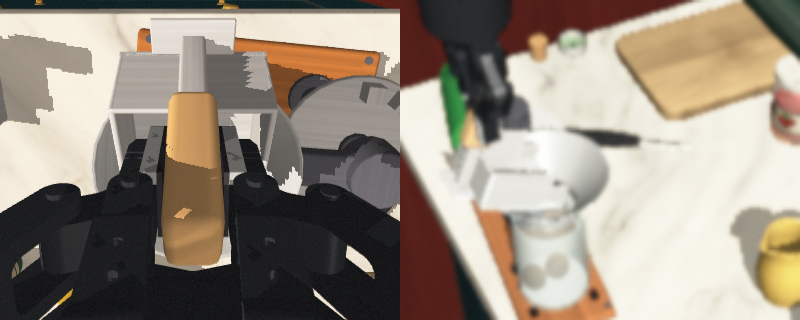

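```bash
python3 -m inch '[[1,0,0,0,0],[1,0,0,-0.01,0],[1,0,0,-0.04,0],[1,-0.01,-0.04,-0.04,0],[1,-0.02,-0.08,-0.04,0]]' 60|tail -2
python3 -m inch '[[1,-0.02,-0.04,0,0],[1,-0.03,-0.08,0,0],[1,-0.04,-0.12,0,0],[1,-0.05,-0.16,0,0],[1,-0.06,-0.195,0,0]]' |tail -2
python3 -c "
from h import *
p=cam('wrist'); save(p,'w12'); ang(p); 
to(.55,-.19,.09,91)"
```

```text
opening: 0.202
finger_force: 59.3
opening: 0.201
finger_force: 59.3
tilt 23.855444746947978 ztop 0.33846079023415937 ff 59.559425711631775
shift [ 0.0068 -0.0299  0.1999] turn -1.3 rows>= 5 from [ 0.5565 -0.1588  0.2897] yaw 89.7
```

```bash
python3 -m inch '[[1,0.007,-0.03,0.04,-1],[1,0.007,-0.03,0.08,-1],[1,0.007,-0.03,0.12,-1],[1,0.007,-0.03,0.16,-1],[1,0.007,-0.03,0.185,-1]]' |tail -5
python3 -m inch '[[0.8,0,0,0.0,0],[0.793,0,0,0.005,0],[0.7905,0,0,0.01,0],[0.7905,0.005,0,0.015,0],[0.7905,0.01,0,0.02,0]]' 20|tail -5
python3 -c "
from h import *
p=cam('wrist'); ang(p); tilt(p);to(.55,-.19,.053,91)"
```

```text
eef_pos: [0.5459, -0.1791, 0.1003]
tcp_rot: [-0.008, 1.0, 0.001, -0.002]
contact_force: [-0.3, 0.2, -1.0]
opening: 0.202
finger_force: 59.6
eef_pos: [0.5395, -0.181, 0.0868]
tcp_rot: [-0.009, 1.0, -0.001, 0.002]
contact_force: [-3.0, -0.7, 6.8]
opening: 0.21
finger_force: 7.9
tilt 21.722120224225737 ztop 0.13561562507293085 ff 7.791033312678337
n 6349 z [0.0873 0.1355] x [0.5182 0.5581] top pt [ 0.5394 -0.1798  0.1363] back pt [ 0.5176 -0.1822  0.0879] ff 7.791033312678337
shift [-0.0122 -0.0094  0.0326] turn 0.0 rows>= 1 from [ 0.5376 -0.1808  0.0855] yaw 91.0
```

```bash
python3 -m inch '[[0.7903,0.006,0,0.005,0],[0.7903,0.012,0,0.01,0],[0.7903,0.018,0,0.015,0],[0.7903,0.021,0,0.02,0],[0.7903,0.022,0,0.022,0]]' |tail -5
python3 -c "
from h import *
p=cam('wrist'); ang(p); tilt(p)"
```

```text
eef_pos: [0.5149, -0.1811, 0.0629]
tcp_rot: [-0.009, 1.0, -0.001, -0.001]
contact_force: [-4.4, -0.8, 4.4]
opening: 0.21
finger_force: 6.5
tilt 5.26339951470098 ztop 0.1140204229848333 ff 6.4814988523721695
n 8350 z [0.0638 0.114 ] x [0.4969 0.5251] top pt [ 0.5043 -0.1863  0.1148] back pt [ 0.4961 -0.1825  0.0644] ff 6.4814988523721695
```

```bash
python3 -m inch '[[0.7903,0.003,0,0.004,0],[0.7903,0.005,0,0.008,0],[0.7903,0.005,0,0.009,0],[0.7903,0.005,0,0.009,0]]' |tail -5
python3 -m inch '[[0.78,0,0,0,0],[0.7,0,0,0,0],[0.4,0,0,0,0],[0,0,0,0,0],[0,0,0,0,0]]' |tail -5
python3 -m inch '[[0,0,0,0,0],[0,0,0,-0.04,0],[0,0,0,-0.08,0],[0,0.03,-0.03,-0.12,0],[0,0.06,-0.06,-0.16,0]]' |tail -5
python3 -m inch '[[0,0.02,-0.05,-0.1,12],[0,0.02,-0.05,-0.1,12],[0,0.02,-0.05,-0.1,12],[0,0.02,-0.05,-0.1,12]]' |tail -5
python3 -c "
from h import *
p=cam('wrist'); save(p,'w13'); grips(p,[(.477,-.107),(.512,-.181),(.5195,-.3015)])
to(.52,-.3017,.19,78)
for o in ctrl.tip_of('nut_1_c',p)[:6]: print(o['score'],o['at'],atd(p,o['at']))"
```

```text
eef_pos: [0.5109, -0.1808, 0.0538]
tcp_rot: [-0.009, 1.0, -0.0, -0.0]
contact_force: [-4.5, -0.5, 6.0]
opening: 0.213
finger_force: 6.3
eef_pos: [0.511, -0.1803, 0.0528]
tcp_rot: [-0.009, 1.0, 0.0, 0.0]
contact_force: [-0.2, 0.3, 0.1]
opening: 0.718
finger_force: 0.0
eef_pos: [0.4692, -0.224, 0.1925]
tcp_rot: [-0.01, 1.0, -0.001, 0.001]
contact_force: [-0.4, -0.5, -0.0]
opening: 0.998
finger_force: 0.0
eef_pos: [0.4511, -0.2786, 0.2984]
tcp_rot: [0.097, 0.995, -0.005, 0.005]
contact_force: [-0.0, 0.1, 0.2]
opening: 0.998
finger_force: 0.0
top 688 [ 0.4759 -0.1083  0.1038] rect [ 477.2 -107.4] [26.7 17.9] 3.9
   walls 974 [ 528.9 -108.8] [93.5 83.5] 5.1
top 602 [ 0.505  -0.1815  0.1038] rect [ 505.8 -180.8] [25.8 18.1] 1.6
   walls 615 [ 548. -176.] [62.6 80.1] 0.5
top 535 [ 0.5182 -0.3013  0.1037] rect [ 519.3 -301.4] [17.1 25. ] 78.7
   walls 445 [ 559. -310.] [72.1 66.6] 78.3
shift [-0.0721 -0.0106  0.1054] turn 0.9 rows>= 4 from [ 0.4506 -0.2768  0.2948] yaw 78.9
```

View pics/w13.png

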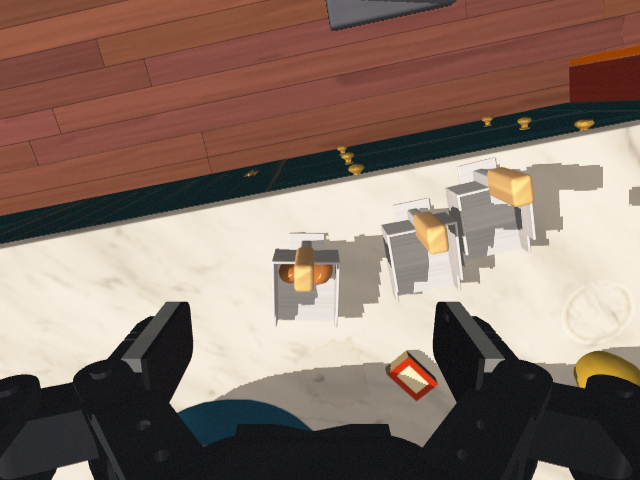

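```bash
python3 -m inch '[[0,-0.04,-0.005,0,0.6],[0,-0.073,-0.0105,0.04,0.6],[0,-0.073,-0.0105,0.08,0.6],[0,-0.073,-0.0105,0.105,0.6],[0,-0.073,-0.0105,0.105,0.6]]' |tail -5
python3 -m inch '[[0,0,0,0,0],[0,0,0,0,0]]' |tail -5
python3 -c "
from h import *
p=cam('wrist'); grips(p,[(.5195,-.3015)])
to(.5205,-.3015,.05,78.3)"
```

```text
eef_pos: [0.515, -0.2939, 0.1737]
tcp_rot: [0.1, 0.995, 0.006, -0.008]
contact_force: [-1.5, 0.4, -1.7]
opening: 1.0
finger_force: 0.0
eef_pos: [0.5197, -0.2985, 0.1862]
tcp_rot: [0.101, 0.995, -0.0, 0.0]
contact_force: [0.4, -0.1, 0.7]
opening: 1.005
finger_force: 0.0
top 1294 [ 0.5187 -0.3018  0.1039] rect [ 519.4 -302. ] [17.7 25.3] 78.5
   walls 864 [ 558.6 -310.1] [72.  65.9] 78.1
shift [-0.0003 -0.002   0.1377] turn 0.1 rows>= 4 from [ 0.5203 -0.2991  0.1877] yaw 78.4
```

```bash
python3 -m inch '[[0,0,-0.002,0.04,0],[0,0,-0.002,0.08,0],[0,0,-0.002,0.12,0],[0,0,-0.002,0.137,0],[0,0,-0.002,0.137,0]]' |tail -5
python3 -m inch '[[0.6,0,0,0,0],[1,0,0,0,0],[1,0,0,0,0],[1,0,0,0,0],[1,0,0,0,0]]' 60|tail -5
python3 -m inch '[[1,0,0,0,0],[1,0,0,0,0],[1,0,0,-0.015,0],[1,0,0,-0.04,0],[1,0,0,-0.07,0]]' |tail -5
python3 -m inch '[[1,0,0,-0.03,0],[1,0,0,-0.06,0],[1,0,0,-0.09,0],[1,0,0,-0.115,0],[1,0,0,-0.13,0]]' |tail -5
python3 -c "
from h import *
to(.48,-.09,.25,90)"
```

```text
eef_pos: [0.5171, -0.2993, 0.0455]
tcp_rot: [0.101, 0.995, 0.002, -0.002]
contact_force: [-0.8, -0.3, -0.5]
opening: 1.001
finger_force: 0.0
eef_pos: [0.52, -0.3015, 0.0504]
tcp_rot: [0.101, 0.995, -0.001, 0.002]
contact_force: [-0.4, -1.0, 0.6]
opening: 0.298
finger_force: 0.0
eef_pos: [0.5169, -0.299, 0.1158]
tcp_rot: [0.101, 0.995, 0.002, -0.003]
contact_force: [-0.0, -0.6, -1.0]
opening: 0.202
finger_force: 60.7
eef_pos: [0.5195, -0.3011, 0.2515]
tcp_rot: [0.101, 0.995, -0.001, 0.002]
contact_force: [0.7, -0.9, -0.0]
opening: 0.208
finger_force: 60.8
shift [0.0812 0.1988 0.0009] turn -11.6 rows>= 6 from [ 0.5195 -0.3011  0.2515] yaw 78.4
```

```bash
python3 -m inch '[[1,0.004,0.01,0,0],[1,0.012,0.03,0,0],[1,0.021,0.052,0,0],[1,0.031,0.076,0,0],[1,0.041,0.1,0,0]]' |tail -5
python3 -m inch '[[1,0.01,0.025,0,-2.5],[1,0.02,0.05,0,-5],[1,0.03,0.074,0,-7.5],[1,0.04,0.099,0,-10],[1,0.04,0.099,0,-11.6]]' |tail -5
python3 -c "
from h import *
to(.4715,.128,.245,90)"
```

```text
eef_pos: [0.4973, -0.1922, 0.2454]
tcp_rot: [0.101, 0.995, 0.001, -0.002]
contact_force: [-0.1, 0.4, -1.0]
opening: 0.205
finger_force: 60.9
eef_pos: [0.4771, -0.0845, 0.2455]
tcp_rot: [-0.003, 1.0, 0.002, -0.002]
contact_force: [0.4, -0.3, -0.7]
opening: 0.202
finger_force: 60.8
shift [0.0045 0.2125 0.0014] turn 0.3 rows>= 6 from [ 0.4771 -0.0845  0.2455] yaw 90.3
```

```bash
python3 -m inch '[[1,0.001,0.01,0,0],[1,0.001,0.03,0,0],[1,0.002,0.055,0,0],[1,0.003,0.08,0,0],[1,0.004,0.105,0,0]]' |tail -5
python3 -m inch '[[1,0,0.025,0,0],[1,0,0.05,0,0],[1,0,0.075,0,0],[1,0,0.095,0,0],[1,0,0.105,0,0]]' |tail -5
python3 -m inch '[[0.8,0,0,0,0],[0.795,0,0,0,0],[0.792,0,0,0,0],[0.791,0,0,0,0],[0.791,0,0,0,0]]' 20|tail -5
python3 -c "
from h import *
to(.4705,.127,.245,90); p=cam('wrist'); ang(p); tilt(p)
q=cam('scene'); cv2.imwrite('pics/c14.png',cv2.resize(q['pixels'][140:268,210:370],(640,512))[...,::-1])"
```

```text
eef_pos: [0.4745, 0.017, 0.2465]
tcp_rot: [0.001, 1.0, 0.0, -0.001]
contact_force: [-0.3, 0.3, -1.2]
opening: 0.202
finger_force: 60.9
eef_pos: [0.4744, 0.1228, 0.2466]
tcp_rot: [-0.0, 1.0, 0.0, -0.001]
contact_force: [-0.1, -0.8, -1.1]
opening: 0.202
finger_force: 60.9
eef_pos: [0.4758, 0.1196, 0.2482]
tcp_rot: [0.001, 1.0, -0.0, -0.0]
contact_force: [0.4, 0.2, -1.8]
opening: 0.208
finger_force: 9.9
shift [0.0053 0.0074 0.0032] turn -0.1 rows>= 1 from [0.4758 0.1196 0.2482] yaw 89.9
tilt 0.004896744500377625 ztop 0.304393584034156 ff 9.91292417049408
n 7422 z [0.2537 0.3044] x [0.4629 0.4835] top pt [0.4682 0.0956 0.3291] back pt [0.4623 0.1227 0.2627] ff 9.91292417049408
```

View pics/c14.png

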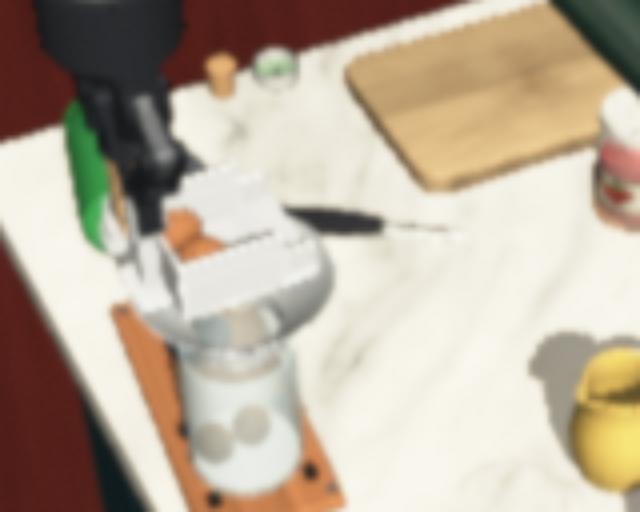

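```bash
python3 -m inch '[[0.791,0.004,0.006,0,0],[0.7903,0.004,0.006,0,0],[0.79,0.004,0.006,0,0],[0.7898,0.004,0.006,0,0],[0.7898,0.004,0.006,0,0]]' |tail -2
python3 -m inch '[[0.7898,0,0,0,0],[0.7898,0,0,0,0],[0.7898,0,0,0,0],[0.7898,0,0,0,0]]' |tail -2
python3 -c "from h import *; ang(cam('wrist'))"
python3 -m inch '[[0.7898,-0.015,0,0,0],[0.7898,0,0,0,0],[0.7898,-0.015,0,0,0],[0.7898,0,0,0,0],[0.7898,0,0,0,0]]' |tail -2
python3 -c "from h import *; ang(cam('wrist'))"
python3 -m inch '[[0.7898,-0.02,0,0,0],[0.7898,0,0,0,0],[0.7898,-0.02,0,0,0],[0.7898,0,0,0,0],[0.7898,0,0,0,0]]' |tail -2
python3 -c "from h import *; ang(cam('wrist'))"
```

```text
opening: 0.208
finger_force: 3.1
opening: 0.211
finger_force: 3.1
tilt 8.539147192190354 ztop 0.30421626061527884 ff 3.0574198812246323
opening: 0.209
finger_force: 2.8
tilt 27.414930928833908 ztop 0.3013975210304757 ff 2.833760865032673
opening: 0.212
finger_force: 2.7
tilt 26.2742977552037 ztop 0.297459132819475 ff 2.7351316809654236
```

```bash
python3 -m inch '[[0.7905,0,0,0,0],[0.791,0,0,0,0],[0.791,0,0,0,0]]' |tail -2
python3 -c "
from h import *
p=cam('wrist'); ang(p)
q=cam('scene'); save(q,'s15'); cv2.imwrite('pics/c15.png',cv2.resize(q['pixels'][140:268,210:370],(640,512))[...,::-1])"
```

```text
opening: 0.209
finger_force: 4.6
tilt 25.30637929999178 ztop 0.30011995298534916 ff 4.608657136559486
```

View pics/c15.png

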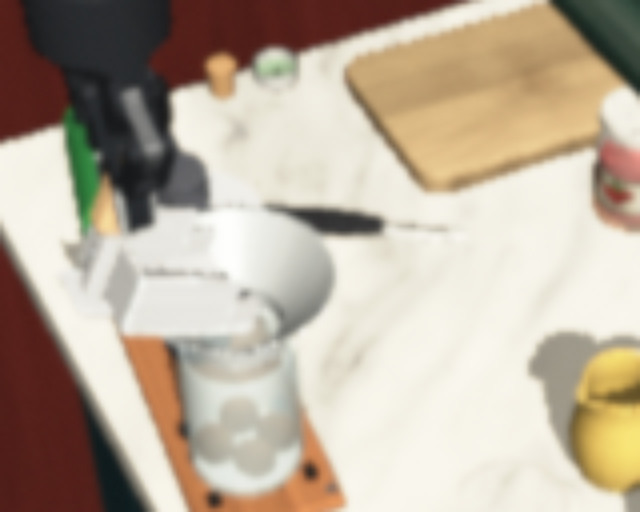

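```bash
python3 -m inch '[[1,0,0,0,0],[1,0,0,-0.01,0],[1,0,0,-0.04,0],[1,-0.01,-0.04,-0.04,0],[1,-0.02,-0.08,-0.04,0]]' 60|tail -2
python3 -m inch '[[1,-0.01,-0.04,0,0],[1,-0.02,-0.08,0,0],[1,-0.03,-0.12,0,0],[1,-0.04,-0.16,0,0],[1,-0.05,-0.195,0,0]]' |tail -2
python3 -m inch '[[1,-0.01,-0.04,0,0],[1,-0.01,-0.08,0,0],[1,-0.01,-0.12,0,0],[1,-0.01,-0.145,0,0],[1,-0.01,-0.145,0,0]]' |tail -5
python3 -c "
from h import *
p=cam('wrist'); save(p,'w16'); ang(p); grips(p,[(.477,-.107),(.506,-.181)])
to(.55,-.31,.10,90)"
```

```text
opening: 0.203
finger_force: 59.3
opening: 0.201
finger_force: 59.3
eef_pos: [0.551, -0.2988, 0.2886]
tcp_rot: [0.003, 1.0, -0.001, -0.0]
contact_force: [0.2, 0.7, -0.5]
opening: 0.206
finger_force: 59.4
tilt 24.87441144639696 ztop 0.3391739574793917 ff 59.393556118011475
top 875 [ 0.4771 -0.1088  0.1038] rect [ 477.  -107.3] [26.  18.4] 0.9
   walls 1366 [ 529.3 -108.3] [93.9 81.5] 2.9
top 765 [ 0.506  -0.1821  0.1039] rect [ 506.4 -180.8] [25.8 18.5] 1.5
   walls 1046 [ 544.9 -176.2] [67.8 80.3] 1.2
shift [ 0.0012 -0.0139  0.1885] turn -0.2 rows>= 5 from [ 0.5512 -0.2961  0.2885] yaw 89.8
```

```bash
python3 -m inch '[[1,0,-0.014,0.04,0],[1,0,-0.014,0.08,0],[1,0,-0.014,0.12,0],[1,0,-0.014,0.16,0],[1,0,-0.014,0.185,0]]' |tail -5
python3 -m inch '[[0.8,0,0,0.0,0],[0.793,0,0,0.006,0],[0.7905,0,0,0.012,0],[0.7905,0.005,0,0.017,0],[0.7905,0.01,0,0.022,0]]' 20|tail -5
python3 -m inch '[[0.7903,0.006,0,0.005,0],[0.7903,0.012,0,0.01,0],[0.7903,0.018,0,0.015,0],[0.7903,0.021,0,0.02,0],[0.7903,0.022,0,0.022,0]]' |tail -5
python3 -c "
from h import *
p=cam('wrist'); ang(p); tilt(p);to(.51,-.31,.053,90)"
```

```text
eef_pos: [0.55, -0.3045, 0.099]
tcp_rot: [-0.0, 1.0, 0.002, -0.002]
contact_force: [-0.5, -0.5, -2.1]
opening: 0.203
finger_force: 59.4
eef_pos: [0.5428, -0.3085, 0.0843]
tcp_rot: [-0.0, 1.0, -0.002, 0.002]
contact_force: [-4.5, -0.5, 7.8]
opening: 0.212
finger_force: 7.9
eef_pos: [0.5185, -0.3083, 0.0603]
tcp_rot: [0.0, 1.0, -0.001, -0.0]
contact_force: [-2.9, -0.6, 4.3]
opening: 0.211
finger_force: 6.5
tilt 5.12108071306029 ztop 0.11390765857863883 ff 6.381485760211945
n 8430 z [0.0634 0.1139] x [0.5012 0.5294] top pt [ 0.5086 -0.313   0.115 ] back pt [ 0.5005 -0.304   0.0645] ff 6.381485760211945
shift [ 0.0085 -0.0019  0.0068] turn -0.0 rows>= 1 from [ 0.5185 -0.3081  0.0598] yaw 90.0
```

```bash
python3 -m inch '[[0.7903,0.003,0,0.004,0],[0.7903,0.005,0,0.008,0],[0.7903,0.005,0,0.008,0],[0.7903,0.005,0,0.008,0]]' |tail -5
python3 -m inch '[[0.78,0,0,0,0],[0.7,0,0,0,0],[0.4,0,0,0,0],[0,0,0,0,0],[0,0,0,0,0]]' |tail -5
python3 -m inch '[[0,0,0,0,0],[0,0,0,-0.04,0],[0,0,0,-0.08,0],[0,0.03,0.03,-0.12,0],[0,0.06,0.06,-0.16,0]]' |tail -5
python3 -m inch '[[0,0.02,0.1,-0.12,0],[0,0.02,0.1,-0.12,0],[0,0.02,0.1,-0.12,0],[0,0.02,0.1,-0.12,0]]' |tail -5
python3 -c "
from h import *
p=cam('wrist'); save(p,'w17'); grips(p,[(.477,-.107),(.506,-.181),(.515,-.31)])
for o in ctrl.tip_of('nut_1_c',p)[:6]: print(o['score'],o['at'],atd(p,o['at']))
I=cv2.cvtColor(p['pixels'],cv2.COLOR_RGB2HSV); X=cloud(p); m=(I[...,0]<16)&(I[...,1]>130)&(X[...,2]>.006)&(X[...,2]<.045)&(X[...,0]<.62)&(X[...,1]<0); print('brown px in scoops',m.sum(), X[m][:5])
to(.45,.1,.34,40)"
```

```text
eef_pos: [0.5147, -0.308, 0.0513]
tcp_rot: [0.0, 1.0, -0.001, 0.0]
contact_force: [-1.9, -2.8, 3.3]
opening: 0.211
finger_force: 6.0
eef_pos: [0.5146, -0.307, 0.0509]
tcp_rot: [-0.0, 1.0, 0.0, -0.0]
contact_force: [0.1, -0.2, -0.3]
opening: 0.714
finger_force: 0.0
eef_pos: [0.4721, -0.2651, 0.1907]
tcp_rot: [0.0, 1.0, -0.001, 0.001]
contact_force: [-0.7, 0.3, 0.7]
opening: 1.002
finger_force: 0.0
eef_pos: [0.4514, -0.163, 0.3115]
tcp_rot: [-0.0, 1.0, -0.001, 0.001]
contact_force: [0.7, -0.4, 0.2]
opening: 1.002
finger_force: 0.0
top 559 [ 0.4759 -0.1071  0.1039] rect [ 476.6 -106.7] [24.8 18. ] 3.6
   walls 768 [ 529.8 -108.9] [92.1 83.1] 4.0
top 518 [ 0.5051 -0.1802  0.1038] rect [ 505.7 -180.2] [17.5 25.1] 89.4
   walls 657 [ 545.5 -175.9] [67.  79.6] 1.0
top 536 [ 0.5104 -0.3058  0.1035] rect [ 511.1 -306.5] [25.  17.4] 1.1
   walls 432 [ 552.3 -307. ] [64.5 72.5] 0.1
brown px in scoops 0 []
shift [ 0.0022  0.2631 -0.0266] turn 50.2 rows>= 8 from [ 0.4533 -0.1632  0.3148] yaw 90.2
```

```bash
python3 -m inch '[[0,0,0.2,-0.025,35],[0,0,0.2,-0.025,35],[0,0,0.2,-0.025,35],[0,0,0.2,-0.025,35],[0,0,0.2,-0.025,35]]' |tail -5
python3 -m inch '[[0,0,0,0,35],[0,0,0,0,35],[0,0,0,0,35],[0,0,0,0,35],[0,0,0,0,35]]' |tail -5
python3 -c "
from h import *
to(.5439,.2868,.30,-5.5)"
```

```text
eef_pos: [0.4518, 0.0172, 0.3301]
tcp_rot: [0.272, 0.962, -0.0, -0.001]
contact_force: [0.5, 0.4, -0.5]
opening: 0.996
finger_force: 0.0
eef_pos: [0.4521, 0.0158, 0.3297]
tcp_rot: [0.549, 0.836, -0.0, -0.001]
contact_force: [0.1, -0.6, 0.2]
opening: 0.999
finger_force: 0.0
shift [0.2121 0.192  0.0296] turn 28.9 rows>= 7 from [0.4521 0.0158 0.3297] yaw 23.4
```

```bash
python3 -m inch '[[0,0.14,0.126,0.0,29],[0,0.14,0.126,0.0,29],[0,0.14,0.126,0.0,29],[0,0.14,0.126,0.0,29],[0,0.14,0.126,0.0,29]]' |tail -5
python3 -c "
from h import *
p=cam('wrist'); X=cloud(p)
for q,z in (('post_top',.19),('plunger_knob',.19),('funnel_mouth',.175)):
    for o in ctrl.tip_of(q,p)[:2]: print(q,round(o['score'],2),np.round(o['at']),atz(p,o['at'],z))
to(.5439,.2868,.25,-5.5)"
```

```text
eef_pos: [0.5112, 0.1948, 0.3297]
tcp_rot: [0.741, 0.672, -0.001, -0.0]
contact_force: [1.9, 0.6, 0.0]
opening: 0.996
finger_force: 0.0
post_top 0.64 [346. 150.] [0.5387 0.2407 0.19  ]
plunger_knob 0.66 [347.  76.] [0.5428 0.288  0.19  ]
funnel_mouth 0.88 [346. 295.] [0.532  0.1267 0.175 ]
shift [0.0951 0.0251 0.079 ] turn 0.4 rows>= 4 from [0.5107 0.1944 0.3292] yaw -5.1
```

```bash
python3 -m inch '[[0,0.04,0.01,0,0],[0,0.08,0.02,0.03,0],[0,0.095,0.025,0.07,0],[0,0.095,0.025,0.079,0],[0,0.095,0.025,0.079,0]]' |tail -5
python3 -m inch '[[0,0,0,0,0],[0,0,0,0,0]]' |tail -5
python3 -c "
from h import *
to(.5439,.2868,.173,-5.5)"
```

```text
eef_pos: [0.5419, 0.2847, 0.245]
tcp_rot: [0.739, 0.674, -0.005, -0.002]
contact_force: [0.3, 0.0, -1.1]
opening: 1.005
finger_force: 0.0
eef_pos: [0.5453, 0.285, 0.2538]
tcp_rot: [0.739, 0.673, 0.001, 0.001]
contact_force: [-0.5, -0.5, 0.9]
opening: 1.003
finger_force: 0.0
shift [ 0.0016 -0.0017  0.0808] turn 0.2 rows>= 2 from [0.5453 0.285  0.2538] yaw -5.3
```

```bash
python3 -m inch '[[0,0.0016,-0.001,0.04,0],[0,0.0016,-0.001,0.08,0],[0,0.0016,-0.001,0.08,0],[0.5,0.0016,-0.001,0.08,0],[1,0.0016,-0.001,0.08,0]]' 60|tail -5
python3 -m inch '[[1,0,0,0,0],[1,0,0,0,0],[1,0,0,0,0],[1,0,0,0,0],[1,0,0,0,0]]'|tail -5
python3 -m inch '[[1,0,0,-0.006,0],[1,0,0,-0.0125,0],[1,0,0,-0.0125,0],[1,0,0,-0.0125,0]]'|tail -5
python3 -m inch '[[1,-0.00034,-0.00548,0,-7],[1,-0.00134,-0.01089,0,-14],[1,-0.003,-0.01613,0,-21],[1,-0.003,-0.01613,0,-21]]'|tail -5
python3 -c "
from h import *
p=cam('top'); print([(o['score'],atz(p,o['at'],.175)) for o in ctrl.tip_of('funnel_mouth',p)[:2]])"
```

```text
eef_pos: [0.5454, 0.2878, 0.1756]
tcp_rot: [0.739, 0.674, 0.002, 0.001]
contact_force: [0.9, -0.1, 0.9]
opening: 0.748
finger_force: 0.0
eef_pos: [0.5443, 0.2884, 0.175]
tcp_rot: [0.739, 0.674, 0.001, 0.0]
contact_force: [-1.8, 0.0, 6.7]
opening: 0.286
finger_force: 59.0
eef_pos: [0.5439, 0.2884, 0.1846]
tcp_rot: [0.739, 0.674, 0.001, 0.0]
contact_force: [3.3, 4.1, -5.0]
opening: 0.288
finger_force: 59.2
eef_pos: [0.5267, 0.2869, 0.1838]
tcp_rot: [0.602, 0.798, 0.001, -0.0]
contact_force: [3.2, 5.3, -3.3]
opening: 0.283
finger_force: 59.4
[(0.82, array([0.571 , 0.1244, 0.175 ]))]
```

Turning; continue the remaining 54°.

```bash
python3 -m inch '[[1,-0.00034,-0.00548,0,-7],[1,-0.00134,-0.01089,0,-14],[1,-0.003,-0.01613,0,-21],[1,-0.00527,-0.02113,0,-28],[1,-0.00814,-0.02581,0,-35]]'|tail -5
python3 -m inch '[[1,-0.00034,-0.00548,0,-7],[1,-0.00134,-0.01089,0,-14],[1,-0.0024,-0.0146,0,-19],[1,-0.0024,-0.0146,0,-19],[1,-0.0024,-0.0146,0,-19]]'|tail -5
python3 -c "
from h import *
to(.4973,.258,.184,69.5)
p=cam('top'); print([(o['score'],atz(p,o['at'],.175)) for o in ctrl.tip_of('funnel_mouth',p)[:2]])"
python3 -m inch '[[1,0,0,0.004,0],[1,0,0,0.008,0],[1,0,0,0.012,0],[1,0,0,0.0125,0],[1,0,0,0.0125,0]]'|tail -5
```

```text
eef_pos: [0.5034, 0.272, 0.1837]
tcp_rot: [0.335, 0.942, -0.0, -0.002]
contact_force: [-0.7, 4.5, -4.0]
opening: 0.285
finger_force: 59.6
eef_pos: [0.4957, 0.259, 0.1835]
tcp_rot: [0.178, 0.984, -0.0, -0.002]
contact_force: [-4.3, 3.5, -4.2]
opening: 0.285
finger_force: 59.6
shift [-0.0018 -0.0004 -0.0005] turn -0.0 rows>= 1 from [0.4957 0.259  0.1835] yaw 69.5
[(0.93, array([0.6431, 0.2006, 0.175 ]))]
eef_pos: [0.496, 0.2594, 0.1749]
tcp_rot: [0.178, 0.984, -0.0, -0.002]
contact_force: [-9.9, 2.2, 9.1]
opening: 0.287
finger_force: 61.3
```

```bash
python3 -m inch '[[0.6,0,0,0,0],[0.3,0,0,0,0],[0,0,0,0,0],[0,0,0,0,0],[0,0,0,0,0]]'|tail -5
python3 -m inch '[[0,0,0,-0.04,0],[0,0,0,-0.08,0],[0,0,0,-0.12,0],[0,0.0,0,-0.16,0],[0,0.03,-0.03,-0.2,0]]'|tail -5
python3 -m inch '[[0,0.05,-0.1,0,0],[0,0.05,-0.1,0,0],[0,0.05,-0.1,0,0],[0,0.05,-0.1,0,0]]'|tail -5
python3 -c "
from h import *
p=cam('wrist'); save(p,'w18'); X=cloud(p)
m=(abs(X[...,2]-.212)<.012)&(np.hypot(X[...,0]-.4973,X[...,1]-.258)<.03); print('knob top',m.sum(),np.nanmedian(X[m],0),np.nanpercentile(X[m],98,axis=0))
for q,z in (('post_top',.19),('plunger_knob',.19),('funnel_mouth',.175),('jar_in',.017),('nut_1_c',.03)):
    for o in ctrl.tip_of(q,p)[:5]: print(q,round(o['score'],2),np.round(o['at']),atz(p,o['at'],z))"
```

```text
eef_pos: [0.4975, 0.2583, 0.1719]
tcp_rot: [0.176, 0.984, -0.0, 0.0]
contact_force: [-0.7, -1.1, 0.3]
opening: 0.941
finger_force: 0.0
eef_pos: [0.4726, 0.2464, 0.3639]
tcp_rot: [0.176, 0.984, 0.001, 0.002]
contact_force: [0.8, -0.2, 0.2]
opening: 1.001
finger_force: 0.0
eef_pos: [0.3856, 0.1673, 0.3612]
tcp_rot: [0.177, 0.984, -0.0, 0.001]
contact_force: [0.2, -0.2, 0.2]
opening: 1.003
finger_force: 0.0
knob top 666 [0.492  0.2601 0.2089] [0.5061 0.2701 0.2109]
plunger_knob 0.89 [461. 292.] [0.4958 0.2589 0.19  ]
jar_in 0.79 [517. 234.] [0.5403 0.3812 0.017 ]
jar_in 0.6 [319. 288.] [0.5231 0.1253 0.017 ]
nut_1_c 0.56 [124. 341.] [ 0.4994 -0.1372  0.03  ]
nut_1_c 0.33 [326. 307.] [0.5458 0.1272 0.03  ]
```

View pics/w18.png

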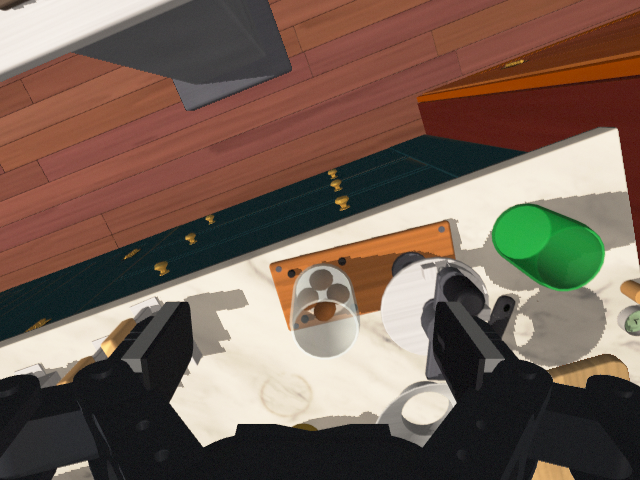

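```bash
python3 -c "
from h import *
p=cam('scene'); grips(p,[(.477,-.107),(.506,-.181),(.511,-.306)])
print([(round(o['score'],2),atz(p,o['at'],.02)) for o in ctrl.tip_of('nut_1_c',p)[:6]], ctrl.get_state()['time'])
print(ctrl.sign_off())"
```

```text
top 88 [ 0.4744 -0.1099  0.1036] rect [ 475.4 -108.4] [19.2 26.8] 86.5
   walls 155 [ 529.5 -108.1] [93.9 83. ] 0.7
top 92 [ 0.5034 -0.1839  0.1035] rect [ 503.8 -183.1] [24.9 17.8] 0.3
   walls 157 [ 544.2 -177.8] [66.6 81.7] 0.5
top 110 [ 0.5082 -0.3102  0.1038] rect [ 509.1 -309.8] [17.  25.2] 88.6
   walls 163 [ 549.  -308.9] [74.5 65.1] 88.6
[] 46.2833
the job is handed in; nothing more can be done
None
```

The job is handed in: all four walnuts I found are in the upright jar, the three scoops stand empty and upright on the worktop, and the funnel is back at its parking place with the plunger home.

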